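# Fill the brush jar with ballast at the jack-and-funnel station

## Task

Weight the brush jar: stand the empty jar upright on the jack's platform and push it fully home in the V-block, against both flanks and the back stop, then turn the knob to raise the jack until the jar's rim just touches the funnel's collar, lifting the funnel no more than a few millimetres. Only then tip the clay balls from all the scoops through the funnel until every ball is in the jar, and leave the jar there, still home in the V and touching the funnel, with all the scoops standing level on the table. Leave the bottle, ink pot and eraser where they are.

Things in the scene. Friction and masses are not known exactly. Their poses are not given: they have to be found in the camera images.
- station: Grey-painted filling station fixed to the table: lab jack in the middle, black knob on a grey gear housing (75 mm square, 40 high) at local +x, funnel above the jack. Origin on the table top, on the common vertical axis of the funnel and the V-block's seat. Local +x points from the V-block's open side to its back stop (roughly the world's +y); z up.
- fork (a point): Middle of the aluminium fork that holds the funnel, on the funnel's axis, 197 mm above the table; axes as the station's. Its two prongs (8 mm wide, 10 high) run at y +-47 mm from x = -25 to x = +75 mm, joined there by a bar to a 14 mm steel post at x 75, y -85 mm, as high as the fork.
- seat (a point): Point on the top face of the jack's platform, on the funnel's axis, axes as the station's: the centre of the jar's underside is here when the jar touches both flanks and the back stop of the V-block. The aluminium V-block is part of the platform: two flanks at 30 degrees to the x axis and a back stop at +x, all 24 mm high, open to -x.
- platform: Steel platform of the lab jack, 190 x 110 mm, moved up and down by the knob. Origin on its top face, at the seat: it spans x from -130 to +60 mm and y +-55 mm; bare for x below 0. Its top is 55 mm above the table with the jack fully down.
- knob (a joint): Jack knob angle, rad: 0 = jack fully down, grows when turned clockwise seen from above, to 4.9 at most; 1 rad raises the platform 8 mm. It stays where it is left (friction 0.12 N m). At the start anywhere from 0 to 1.4.
- knob_grip (a point): In the knob's upright black grip bar (48 long, 14 thick, 34 mm high), on the knob's vertical axis, 14 mm below the bar's top, 68 mm above the table, 165 mm to local +x of the funnel's axis. Its x axis runs along the bar and turns with the knob; a round disc (48 mm across) lies under the bar, its top 50 mm above the table.
- funnel: Wide white plastic funnel, mouth 124 mm across, rim 50 mm above the origin. Origin on its axis in the underside of its flat round collar (72 mm across), 175 mm above the table at rest; a spout (45 mm outside, 40 inside) goes 12 mm below the collar and enters the jar. It rests in the fork by its weight (150 g) and lifts straight up, 12 mm at most.
- funnel_lift (a joint): How far the funnel has been lifted from its rest in the fork, m; 0 = resting in the fork.
- jar: Empty clear plastic jar, open top, straight-sided: 64 mm outside, 58 mm inside, 90 mm high, 5 mm base, 220 g. Origin: centre of its underside; z up.
- scoopa: Aluminium scoop, 80 long, 46 wide, 26 mm high, walls 3 mm, 90 g, 0 to 3 clay balls in it. Origin under its middle, z up; closed end at x = +38 mm, pouring mouth at x = -42 mm, as wide as the scoop; from x = -18 the floor ramps up 20 degrees to the mouth's lip, 12 mm high. It pours to local -x when tipped 45 degrees or more. Grasp: across the side walls (46 mm).
- scoopb: Another scoop, like scoopa.
- scoopc: Another scoop, like scoopa.
- ball_a0: Fired-clay ball, 18 mm across, 10 g; origin at its centre. Starts in scoopa; absent (None) in some runs.
- ball_a1: Fired-clay ball, 18 mm across, 10 g; origin at its centre. Starts in scoopa; absent (None) in some runs.
- ball_a2: Fired-clay ball, 18 mm across, 10 g; origin at its centre. Starts in scoopa; absent (None) in some runs.
- ball_b0: Fired-clay ball, 18 mm across, 10 g; origin at its centre. Starts in scoopb; absent (None) in some runs.
- ball_b1: Fired-clay ball, 18 mm across, 10 g; origin at its centre. Starts in scoopb; absent (None) in some runs.
- ball_b2: Fired-clay ball, 18 mm across, 10 g; origin at its centre. Starts in scoopb; absent (None) in some runs.
- ball_c0: Fired-clay ball, 18 mm across, 10 g; origin at its centre. Starts in scoopc; absent (None) in some runs.
- ball_c1: Fired-clay ball, 18 mm across, 10 g; origin at its centre. Starts in scoopc; absent (None) in some runs.
- ball_c2: Fired-clay ball, 18 mm across, 10 g; origin at its centre. Starts in scoopc; absent (None) in some runs.
- gluebottle: Bystander: white squeeze bottle, 62 mm across, 135 high; origin under its centre. Leave alone.
- inkpot: Bystander: small amber ink jar, 44 mm across, 65 high. Leave alone.
- eraser: Bystander: white eraser, 60 x 30 x 18 mm. Leave alone.
Mind the look-alikes: they are no part of the job. What is shaped like the scoopb but purple is not meant.

How it is judged (in metres and radians):
On the way, in this order (a step that is already met when the one before it is completed fails the run):
1. the jar stands home in the V-block on the jack, not yet raised to the funnel (horizontal distance between jar and seat below 0.005 m and z of jar in the frame of seat below 0.004 m and angle between jar's own z axis and vertical below 0.06 rad and height (world z) of seat below 0.082 m), for 0.3 s.
2. with no ball in jar or funnel yet, the jack is raised so that the jar, still home in the V, touches the funnel without lifting it more than 6 mm (horizontal distance between jar and seat below 0.005 m and z of jar in the frame of seat below 0.004 m and angle between jar's own z axis and vertical below 0.06 rad and (contact force between jar and funnel above 0.05 N or value of joint funnel_lift above 0.0006 m) and value of joint funnel_lift below 0.006 m and horizontal distance between each of ball_a0, ball_a1, ball_a2, ball_b0, ball_b1, ball_b2, ball_c0, ball_c1, ball_c2 and funnel above 0.07 m), for 0.4 s.
At the end, for the whole second after the job is handed in: Every ball present is inside the jar; the jar stands upright within 5 mm of the V-block's seat, its rim touching the funnel, which is lifted no more than 6 mm; every scoop stands level on the table, at rest and released (horizontal distance between each of ball_a0, ball_a1, ball_a2, ball_b0, ball_b1, ball_b2, ball_c0, ball_c1, ball_c2 and jar below 0.03 m and z of ball_a0 in the frame of jar between 0 and 0.085 m and z of ball_a1 in the frame of jar between 0 and 0.085 m and z of ball_a2 in the frame of jar between 0 and 0.085 m and z of ball_b0 in the frame of jar between 0 and 0.085 m and z of ball_b1 in the frame of jar between 0 and 0.085 m and z of ball_b2 in the frame of jar between 0 and 0.085 m and z of ball_c0 in the frame of jar between 0 and 0.085 m and z of ball_c1 in the frame of jar between 0 and 0.085 m and z of ball_c2 in the frame of jar between 0 and 0.085 m and angle between each of scoopa, scoopb, scoopc's own z axis and vertical below 0.12 rad and height (world z) of each of scoopa, scoopb, scoopc below 0.006 m and linear speed of each of scoopa, scoopb, scoopc, jar below 0.02 m/s and horizontal distance between jar and seat below 0.005 m and z of jar in the frame of seat below 0.004 m and angle between jar's own z axis and vertical below 0.06 rad and (contact force between jar and funnel above 0.05 N or value of joint funnel_lift above 0.0006 m) and value of joint funnel_lift below 0.006 m).
It fails at once if a bystander was moved more than 30 mm (distance of any of gluebottle, inkpot, eraser from where it was at the start of the episode above 0.03 m).
Of ball_a0, ball_a1, ball_a2, ball_b0, ball_b1, ball_b2, ball_c0, ball_c1, ball_c2 only 5 to 9 are there at a start; the rules pass over those that are not, and their reading is None.
At some moment in a run one of jar, scoopa, scoopb, scoopc may be knocked a few centimetres aside while the robot is not near it.
It also fails if it takes over 210 s, if anything falls off the work surface, if the arm or the gripper's body presses on something with over 40 N, if the wrist force passes 120 N, or if a joint passes its speed limit or range.

## Robot

A 6-joint arm with a two-finger parallel gripper is mounted at the origin on the work surface. World frame = base frame: x ahead of the robot, y to its left, z up, the work surface at z = 0. Lengths are in mm, angles in rad, forces in N, time in s.
With the tool pointing down it reaches from about 250 to 775 mm from the base axis. Payload 4 kg.
Tool frame: the origin (TCP) lies on the centre line of the jaws, within the pads' length; the fingertips stand 11 mm ahead of it and the grasp point (between the pads) lies 8 mm behind it; z points along the fingers, y is the line along which they close (so a half turn about z gives the same grasp; the last joint's range is limited). The gripper opens to 94 mm and grips with 3 to 60 N. Pads are 16 mm wide; open, the fingers measure 119 mm over their backs; the gripper's body (75 mm by 177 mm) begins 78 mm behind the grasp point.
Start: joints at [-1.276, 0.087, 1.371, -0, 1.684, -0.103], TCP at [213.064, -507.073, 216.506] pointing down, gripper open.
Joint ranges: [-3.1, 3.1], [-0.76, 2.03], [0.27, 2.55], [-1.08, 4.22], [0.17, 2.65], [-2.57, 2.57]. Speed limits (rad/s): [2.79, 2.79, 3.14, 3.14, 3.14, 3.14].

## Interface

Orientations are given as a unit quaternion [w, x, y, z].
In Python, from bench import * gives the robot as it stands.
- The arm moves only by the tool carry_out, never from a script. Its argument "increments" is a list that holds one entry, the list of rows, each a list of 7 numbers: the shift along the tool's x, y, z in m, then the turn, a rotation vector about the tool's x, y, z in rad, then the opening, from 0 (shut) to 1 (fully open). A call has 1 to 20 rows; each row is the pose to reach, as a shift and turn from the pose commanded when the call began, along the tool's axes at that moment; what a row does not reach only later rows make up. A row lasts 1/8 s, in which the tool goes at most 62.5 mm and 10.7 degrees, less where a joint would pass 70% of its speed; a pose out of reach is approached as far as the arm can. A call with a gripper value outside its range is refused whole. The fingers move at their own pace and stop on an object; "newtons" is the grip in N (left out, the last holds). Time passes only in rows, so rows that repeat a pose let the fingers close. It gives the time, the measured TCP pose, the force, the opening and the grip force at its end, in the units of the state.
- get_obs(): the state, without advancing time (a new reading comes with each control period).
- snapshot(name): name is "scene" or "side" or "wrist"; returns the picture (480x640x3 uint8, red, green, blue); there is no depth.
- get_calibration(name): a dict with "fovy" (degrees; the focal length in pixels is half the picture's height over the tangent of half this angle, whatever the lens; pixels are square), "cx", "cy" (the principal point, pixels), "R" (3x3) and "t" (3): a world point X has camera coordinates R X + t; the wrist camera has in their place "T_tool_cam" (4x4, takes a point from camera to tool coordinates, whose origin is the TCP and whose axes are the flange's). Camera axes: x right, y down, z forward; pixel columns grow to the right and rows downward; lengths in mm; the calibration is good to about 2 mm. A picture is of the moment at which its call begins: read the wrist's pose just before it. get_calibration takes no time and is no camera call.
- sign_off(): hands the job in; it is judged then, once.
Trained networks look in the newest picture that a camera, given by its name, has taken for a name from the list of things; names that differ only in an ending like _2 or _b are one class to them, and where a whole thing is asked for, a point or a joint stands for the part that bears it (a point fixed in the world has none). Each returns a list of dicts, best first, with "score" (0 to 1); they miss things now and then, are a little off and sometimes report something else, mostly with a low value. They report only what shows in the picture. A call takes as long as a camera call. They do not tell look-alikes from the thing itself.
- search_frame(thing, camera): "point" ([column, row] in pixels, amid what is visible of it).
- regions_of(thing, camera): "region" (480x640 bool, what is visible of it) and "point" ([column, row] in pixels, amid what is visible of it).
- place_of(thing, camera): "point" ([column, row] in pixels: a listed point, or the origin of a listed thing).
The state is a dict: "t": time; "joint_positions": joint angles; "joint_vel": joint speeds; "tau": joint torques, N m; "tool_pos": TCP position; "orientation": TCP orientation; "wrist_force": force on the tool from outside, world axes, zero at the start; "moment": the same for the moment, N m; "grip_width": finger opening in mm; "grasp_force": force on a finger pad.
Only numpy, scipy, OpenCV 4.12 (cv2) and the standard library are available. Lean on these libraries where they do the work, as an engineer would, in place of code of your own. Each camera call takes 0.05 s, during which the arm holds its last target. There are 200 camera calls.

## Working session

There is one attempt and no reset: what is moved stays moved. The work goes in short steps, Python scripts to look and compute and a tool call to move; the robot and the scene stay as the last step left them, time stands still between calls to the robot, and variables do not carry over. Pictures are saved under pics/ and viewed, at most 14 in all, crops included, and the job is handed in when it is done.

Besides the shell and the picture viewer there is one more tool, called after "Call:" in YAML: its name, and indented under it one key for each argument. carry_out: Moves the arm, as the interface text tells. Its arguments: {"type":"object","properties":{"increments":{"type":"array","items":{"type":"array","items":{"type":"array","items":{"type":"number"}}}},"newtons":{"type":"number"}},"required":["increments"]}

```bash
mkdir -p pics; ls; cat > h.py <<'E'
from bench import *
import numpy as np, cv2
from scipy.spatial.transform import Rotation as Rn
def rt(q): return Rn.from_quat([q[1],q[2],q[3],q[0]])
def cam(name,obs=None):
    c=get_calibration(name); f=240/np.tan(np.radians(c["fovy"])/2)
    if name=="wrist":
        o=obs or get_obs(); T=np.eye(4);T[:3,:3]=rt(o["orientation"]).as_matrix();T[:3,3]=o["tool_pos"]
        M=T@np.array(c["T_tool_cam"]); R=M[:3,:3].T; t=-R@M[:3,3]
    else: R=np.array(c["R"]);t=np.array(c["t"])
    return f,c["cx"],c["cy"],R,t
def ray(C,p,z):
    f,cx,cy,R,t=C; d=R.T@np.array([(p[0]-cx)/f,(p[1]-cy)/f,1]); o=-R.T@t
    return o+d*(z-o[2])/d[2]
def proj(C,X):
    f,cx,cy,R,t=C; X=np.atleast_2d(X); c=X@R.T+t
    return np.c_[f*c[:,0]/c[:,2]+cx,f*c[:,1]/c[:,2]+cy]
def save(n,im): cv2.imwrite("pics/"+n+".png",im[:,:,::-1])
E
python3 - <<'E'
from h import *
for n in("scene","side"):
    im=snapshot(n); save(n+"0",im); C=cam(n); print(n,-C[3].T@C[4])
    for th,z in(("seat",60),("fork",197),("knob_grip",68),("jar",0),("scoopa",0),("gluebottle",0),("inkpot",0),("eraser",0),("ball_a0",15),("funnel",175)):
        for r in place_of(th,n)[:6]: print(th,round(r["score"],2),np.round(r["point"]),np.round(ray(C,r["point"],z)[:2]))
E
```

```text
pics
scene [ 986.33134009 -521.24276067  912.47369978]
seat 0.67 [370. 210.] [581. 161.]
seat 0.4 [400. 171.] [557. 325.]
fork 0.79 [375. 170.] [581. 155.]
knob_grip 0.5 [401. 169.] [560. 326.]
jar 0.84 [264. 252.] [433. -70.]
scoopa 0.79 [235. 302.] [ 484. -215.]
gluebottle 0.83 [408. 306.] [788.  27.]
gluebottle 0.23 [372. 171.] [467. 334.]
inkpot 0.63 [166. 317.] [ 396. -339.]
eraser 0.8 [297. 395.] [ 732. -283.]
ball_a0 0.58 [236. 306.] [ 500. -226.]
ball_a0 0.39 [233. 299.] [ 482. -218.]
funnel 0.83 [375. 177.] [583. 156.]
funnel 0.43 [368. 212.] [634.  61.]
side [225.18276526 759.98043975 881.68156789]
seat 0.66 [306. 266.] [586. -53.]
seat 0.61 [264. 335.] [581. 152.]
seat 0.53 [366. 244.] [ 493. -169.]
fork 0.69 [263. 282.] [577. 150.]
knob_grip 0.89 [226. 410.] [565. 324.]
jar 0.84 [374. 300.] [437. -70.]
jar 0.37 [355. 208.] [ 585. -362.]
scoopa 0.62 [375. 252.] [ 483. -217.]
scoopa 0.31 [369. 244.] [ 506. -240.]
gluebottle 0.77 [206. 285.] [789.  31.]
inkpot 0.85 [428. 230.] [ 389. -345.]
inkpot 0.45 [284. 211.] [ 746. -276.]
eraser 0.76 [287. 210.] [ 741. -282.]
ball_a0 0.57 [372. 250.] [ 488. -206.]
ball_a0 0.41 [365. 246.] [ 507. -212.]
funnel 0.79 [264. 295.] [573. 158.]
```

View pics/scene0.png

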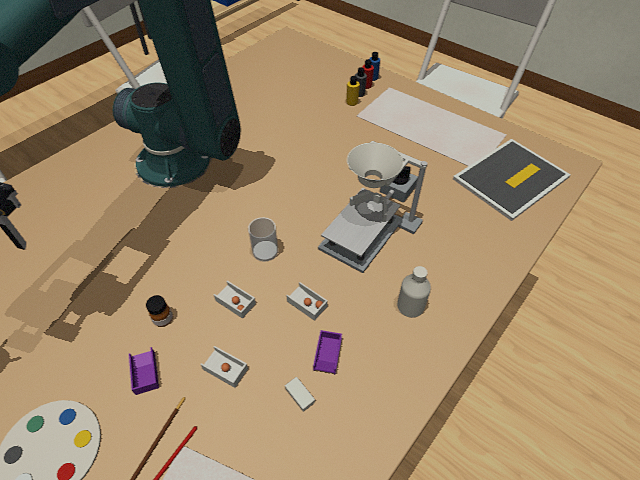

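View pics/side0.png

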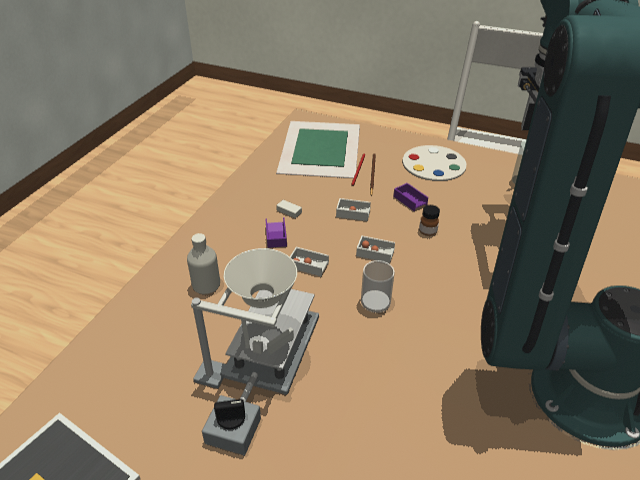

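The scene view shows the jar at (264,245), and the three aluminium scoops at (235,300), (307,300) and (225,366). The two purple scoops are look-alikes. The funnel is at (375,165), and the knob sits behind it. In the side view the knob is at (230,412) and the jar at (376,290).

```bash
cat >> h.py <<'E'
ST=np.array([579.,155.,0]); YAW=np.radians(95.5)
def L(x,y,z):  # station local -> world
    return ST+np.array([x*np.cos(YAW)-y*np.sin(YAW),x*np.sin(YAW)+y*np.cos(YAW),z])
def tool(az,tilt,flip=0,roll=0):
    "approach: down, leaning so fingers point toward azimuth az by tilt; y tool horizontal, perpendicular to az"
    X=np.array([np.cos(az),np.sin(az),0]); z=np.sin(tilt)*X-np.cos(tilt)*np.array([0,0,1.])
    y=np.array([-np.sin(az),np.cos(az),0])*(-1 if flip else 1)
    return np.c_[np.cross(y,z),y,z]
def row(p,R,o=None,g=8):
    "p: grasp point (g=8), TCP (g=0) or tip (g=-11)"
    o=o or get_obs(); R0=rt(o["orientation"]).as_matrix()
    d=R0.T@(np.array(p)+R[:,2]*g-np.array(o["tool_pos"]))/1000
    r=Rn.from_matrix(R0.T@R).as_rotvec(); print("row",np.round(d,4).tolist(),np.round(r,3).tolist(),"n>=",int(np.ceil(max(np.linalg.norm(r)/.187,np.linalg.norm(d)/.0625))))
    return d,r
def st():
    o=get_obs(); print("t",round(o["t"],2),"tcp",np.round(o["tool_pos"],1),"q",np.round(o["joint_positions"],2),"F",np.round(o["wrist_force"],1),"w",round(o["grip_width"],1),round(o["grasp_force"],1)); return o
E
python3 - <<'E'
from h import *
o=st(); print(np.round(rt(o["orientation"]).as_matrix(),3))
for fl in(0,1):
    R=tool(YAW,.75,fl)
    row([435,-70,60]-R[:,2]*120,R); 
from scipy.ndimage import label
for n in("scene","side"):
    snapshot(n)
    C=cam(n)
    for r in regions_of("scoopa",n)[:6]:
        m=r["region"].astype(np.uint8); ys,xs=np.nonzero(m)
        P=np.array([ray(C,(x,y),13)[:2] for x,y in zip(xs,ys)]).astype(np.float32)
        b=cv2.minAreaRect(P); print(n,round(r["score"],2),r["point"],len(xs),np.round(b[0]),np.round(b[1]),round(b[2]))
    print([(round(r["score"],2),np.round(r["point"])) for r in search_frame("scoopa",n)])
E
```

```text
t 1.1 tcp [ 213.1 -507.1  216.5] q [-1.28  0.09  1.37 -0.    1.68 -0.1 ] F [ 0.6  0.1 -1. ] w 94.1 0.0
[[ 0.922  0.387  0.   ]
 [ 0.387 -0.922 -0.   ]
 [-0.     0.    -1.   ]]
row [0.3512, -0.2441, 0.0745] [0.698, -0.514, 1.773] n>= 11
row [0.3512, -0.2441, 0.0745] [0.475, 0.645, -1.206] n>= 8
scene 0.63 [235.6, 301.8] 728 [ 486. -215.] [89. 57.] 4
scene 0.18 [378.9, 161.9] 1862 [454. 353.] [179. 160.] 88
[(0.67, array([406., 173.])), (0.66, array([376., 163.])), (0.64, array([234., 294.]))]
side 0.77 [375.0, 250.2] 651 [ 484. -216.] [81. 73.] 4
[(0.87, array([376., 252.]))]
```

Call:
carry_out:
  increments:
    - [[0.175, -0.122, 0, 0.24, 0.32, -0.6, 1], [0.175, -0.122, 0, 0.24, 0.32, -0.6, 1], [0.175, -0.122, 0, 0.24, 0.32, -0.6, 1], [0.175, -0.122, 0, 0.24, 0.32, -0.6, 1], [0.351, -0.244, 0.0745, 0.475, 0.645, -1.206, 1], [0.351, -0.244, 0.0745, 0.475, 0.645, -1.206, 1], [0.351, -0.244, 0.0745, 0.475, 0.645, -1.206, 1], [0.351, -0.244, 0.0745, 0.475, 0.645, -1.206, 1], [0.351, -0.244, 0.0745, 0.475, 0.645, -1.206, 1], [0.351, -0.244, 0.0745, 0.475, 0.645, -1.206, 1], [0.351, -0.244, 0.0745, 0.475, 0.645, -1.206, 1]]

```text
t: 2.78
tool_pos: [442.1, -147.5, 143.2]
orientation: [-0.27, 0.626, 0.689, 0.246]
wrist_force: [0.2, 0.1, 0.4]
grip_width: 94.0
grasp_force: 0.0
```

```bash
python3 - <<'E'
from h import *
o=st(); R=tool(YAW,.75,1)
save("w1",snapshot("wrist")); C=cam("wrist",o)
print([(round(r["score"],2),np.round(ray(C,r["point"],0))) for r in place_of("jar","wrist")])
for n in("scene","side"):
    snapshot(n); print([(round(r["score"],2),np.round(ray(cam(n),r["point"],0))) for r in place_of("jar",n)])
row([435,-70,60],R,o)
E
```

```text
t 2.77 tcp [ 442.1 -147.5  143.2] q [-0.78  0.28  1.48  0.49  1.95 -0.82] F [0.2 0.1 0.4] w 94.0 0.0
[(0.76, array([433., -70.,   0.]))]
[(0.88, array([430., -70.,   0.])), (0.48, array([ 598., -104.,    0.]))]
[(0.71, array([438., -73.,   0.]))]
row [0.0006, 0.0001, 0.1219] [0.002, 0.003, -0.0] n>= 2
```

View pics/w1.png

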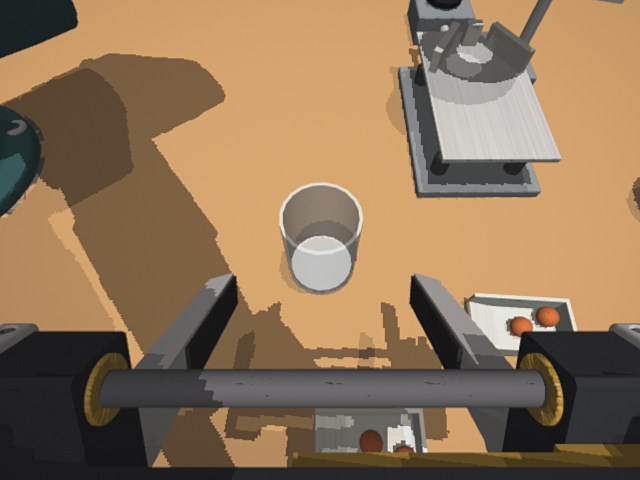

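The wrist view shows the jar centred between the fingers at (320,240). The platform is at the upper right, with its V-block at (478,55).

Call:
carry_out:
  increments:
    - [[0, 0, 0.04, 0, 0, 0, 1], [0, 0, 0.08, 0, 0, 0, 1], [0, 0, 0.122, 0, 0, 0, 1], [0, 0, 0.122, 0, 0, 0, 1], [0, 0, 0.122, 0, 0, 0, 0.5], [0, 0, 0.122, 0, 0, 0, 0.5], [0, 0, 0.122, 0, 0, 0, 0.5], [0, 0, 0.122, 0, 0, 0, 0.5], [0, 0, 0.122, 0, 0, 0, 0.5], [0, 0, 0.122, 0, 0, 0, 0.5]]
  newtons: 20

```text
t: 4.32
tool_pos: [434.4, -64.1, 53.5]
orientation: [-0.271, 0.626, 0.689, 0.246]
wrist_force: [-1.2, -3.6, 6.4]
grip_width: 63.2
grasp_force: 20.0
```

```bash
python3 - <<'E'
from h import *
o=st(); R=tool(YAW,.75,1)
for n in("scene","side","wrist"):
    snapshot(n); C=cam(n,o)
    for th,z in(("seat",60),("fork",197),("knob_grip",68),("platform",60)):
        print(n,th,[(round(r["score"],2),np.round(ray(C,r["point"],z)[:2])) for r in place_of(th,n)[:2]])
row([435,-70,140],R,o)
row(L(-150,0,145),R,o); row(L(-60,0,145),R,o)
E
```

```text
t 4.33 tcp [434.4 -64.1  53.5] q [-0.68  0.26  1.7   0.52  1.73 -0.84] F [-1.2 -3.6  6.4] w 63.2 20.0
scene seat [(0.86, array([583., 150.]))]
scene fork [(0.7, array([585., 152.]))]
scene knob_grip [(0.58, array([557., 323.]))]
scene platform [(0.89, array([579., 154.])), (0.33, array([ 627., -132.]))]
side seat [(0.79, array([581., 162.])), (0.23, array([ 568., -276.]))]
side fork [(0.68, array([576., 153.])), (0.49, array([525.,  87.]))]
side knob_grip [(0.58, array([563., 316.]))]
side platform [(0.62, array([579., 157.])), (0.43, array([ 711., -221.]))]
wrist seat [(0.89, array([582., 157.]))]
wrist fork []
wrist knob_grip []
wrist platform [(0.69, array([579., 164.]))]
row [0.0546, 0.0001, -0.0594] [0.0, 0.001, 0.001] n>= 2
row [0.1019, 0.165, -0.022] [0.0, 0.001, 0.001] n>= 4
row [0.1678, 0.165, 0.0393] [0.0, 0.001, 0.001] n>= 4
```

Call:
carry_out:
  increments:
    - [[0.055, 0, -0.059, 0, 0, 0, 0.5], [0.055, 0, -0.059, 0, 0, 0, 0.5], [0.102, 0.167, -0.022, 0, 0, 0, 0.5], [0.102, 0.167, -0.022, 0, 0, 0, 0.5], [0.102, 0.167, -0.022, 0, 0, 0, 0.5], [0.102, 0.167, -0.022, 0, 0, 0, 0.5], [0.102, 0.167, -0.022, 0, 0, 0, 0.5], [0.153, 0.167, 0.025, 0, 0, 0, 0.5], [0.153, 0.167, 0.025, 0, 0, 0, 0.5], [0.153, 0.167, 0.025, 0, 0, 0, 0.5]]

```text
t: 6.32
tool_pos: [587.0, 80.6, 138.6]
orientation: [-0.271, 0.626, 0.689, 0.246]
wrist_force: [0.1, 0.1, -1.9]
grip_width: 63.2
grasp_force: 20.0
```

```bash
sed -i 's/ST=np.array(\[579.,155.,0\])/ST=np.array([580.5,155.5,0])/' h.py; python3 - <<'E'
from h import *
o=st(); R=tool(YAW,.75,1)
row(L(-70,0,130),R,o); row(L(-70,0,117),R,o)
save("s2",snapshot("side")[180:460,150:450].repeat(2,0).repeat(2,1)); 
E
```

```text
t 6.33 tcp [587.   80.6 138.6] q [-0.33  0.34  1.41  0.68  1.72 -0.44] F [ 0.1  0.1 -1.9] w 63.2 20.0
row [-0.0021, 0.0007, 0.0178] [-0.001, 0.0, -0.0] n>= 1
row [-0.0109, 0.0007, 0.0273] [-0.001, 0.0, -0.0] n>= 1
```

View pics/s2.png

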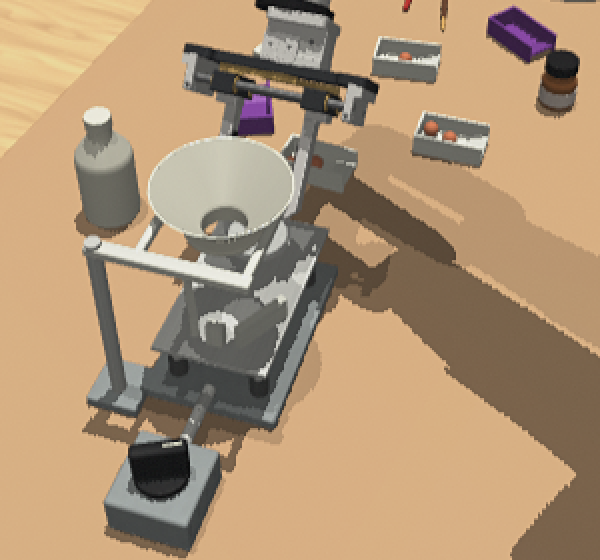

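The jar hangs just in front of the V-block, clear of the funnel. The knob bar, at (160,465) in the crop, runs roughly across the station axis, so the jack starts partly raised.

Call:
carry_out:
  increments:
    - [[-0.002, 0.0007, 0.018, 0, 0, 0, 0.5], [-0.002, 0.0007, 0.018, 0, 0, 0, 0.5], [-0.0035, 0.0007, 0.0195, 0, 0, 0, 0.5], [-0.0035, 0.0007, 0.0195, 0, 0, 0, 0.5]]

```text
t: 6.88
tool_pos: [587.7, 91.6, 121.9]
orientation: [-0.271, 0.626, 0.689, 0.246]
wrist_force: [-0.5, 0.7, -2.3]
grip_width: 63.4
grasp_force: 20.0
```

Call:
carry_out:
  increments:
    - [[-0.0014, 0, 0.0015, 0, 0, 0, 0.5], [-0.0014, 0, 0.0015, 0, 0, 0, 0.5], [-0.0028, 0, 0.0029, 0, 0, 0, 0.5], [-0.0028, 0, 0.0029, 0, 0, 0, 0.5]]

```text
t: 7.38
tool_pos: [587.5, 91.8, 117.9]
orientation: [-0.271, 0.626, 0.689, 0.246]
wrist_force: [-0.0, -0.4, -2.0]
grip_width: 63.0
grasp_force: 20.0
```

Call:
carry_out:
  increments:
    - [[-0.0014, 0, 0.0015, 0, 0, 0, 0.5], [-0.0014, 0, 0.0015, 0, 0, 0, 0.5], [-0.0014, 0, 0.0015, 0, 0, 0, 0.5]]

```text
t: 7.75
tool_pos: [587.7, 91.7, 117.4]
orientation: [-0.271, 0.625, 0.689, 0.247]
wrist_force: [-1.8, -2.4, 5.0]
grip_width: 63.0
grasp_force: 20.0
```

Call:
carry_out:
  increments:
    - [[-0.0014, 0, 0.0015, 0, 0, 0, 0.5], [-0.0014, 0, 0.0015, 0, 0, 0, 0.5], [-0.0014, 0, 0.0015, 0, 0, 0, 0.5]]

```text
t: 8.12
tool_pos: [587.7, 91.6, 116.5]
orientation: [-0.271, 0.625, 0.689, 0.247]
wrist_force: [-3.3, -4.3, 9.3]
grip_width: 63.0
grasp_force: 20.0
```

Call:
carry_out:
  increments:
    - [[-0.0014, 0, 0.0015, 0, 0, 0, 0.5], [-0.0014, 0, 0.0015, 0, 0, 0, 0.5], [-0.0014, 0, 0.0015, 0, 0, 0, 0.5]]

```text
t: 8.5
tool_pos: [587.7, 91.6, 114.7]
orientation: [-0.271, 0.625, 0.689, 0.247]
wrist_force: [-4.2, -4.7, 9.2]
grip_width: 63.3
grasp_force: 20.0
```

Call:
carry_out:
  increments:
    - [[0, 0, 0, 0, 0, 0, 0.9], [0, 0, 0, 0, 0, 0, 0.9], [0, 0, 0, 0, 0, 0, 0.9], [0, 0, 0, 0, 0, 0, 0.9], [0, 0, -0.05, 0, 0, 0, 0.9], [0, 0, -0.1, 0, 0, 0, 0.9], [0, 0, -0.1, 0, 0, 0, 0.32], [0, 0, -0.1, 0, 0, 0, 0.32], [0, 0, -0.1, 0, 0, 0, 0.32], [0, 0, -0.1, 0, 0, 0, 0.32]]

```text
t: 9.75
tool_pos: [593.5, 25.0, 183.8]
orientation: [-0.273, 0.625, 0.689, 0.246]
wrist_force: [-0.6, 1.0, 0.2]
grip_width: 47.8
grasp_force: 0.0
```

```bash
python3 - <<'E'
from h import *
o=st(); R=tool(YAW,.75,1)
save("w3",snapshot("wrist")); C=cam("wrist",o)
print("jar",[(round(r["score"],2),np.round(ray(C,r["point"],64))) for r in place_of("jar","wrist")], "seat",[(round(r["score"],2),np.round(ray(C,r["point"],64))) for r in place_of("seat","wrist")],L(-70,0,64),L(0,0,64))
for x in(-125,-112,-60,-32): row(L(x,0,85),R,o,g=-11)
E
```

```text
t 9.75 tcp [593.5  25.  183.8] q [-0.41  0.36  1.29  0.67  1.85 -0.44] F [-0.6  1.   0.2] w 47.8 0.0
jar [] seat [] [587.20920268  85.82226611  64.        ] [580.5 155.5  64. ]
row [-0.063, -0.0002, 0.0654] [-0.003, -0.002, -0.0] n>= 2
row [-0.0535, -0.0002, 0.0743] [-0.003, -0.002, -0.0] n>= 2
row [-0.0155, -0.0001, 0.1098] [-0.003, -0.002, -0.0] n>= 2
row [0.005, -0.0, 0.1289] [-0.003, -0.002, -0.0] n>= 3
```

View pics/w3.png

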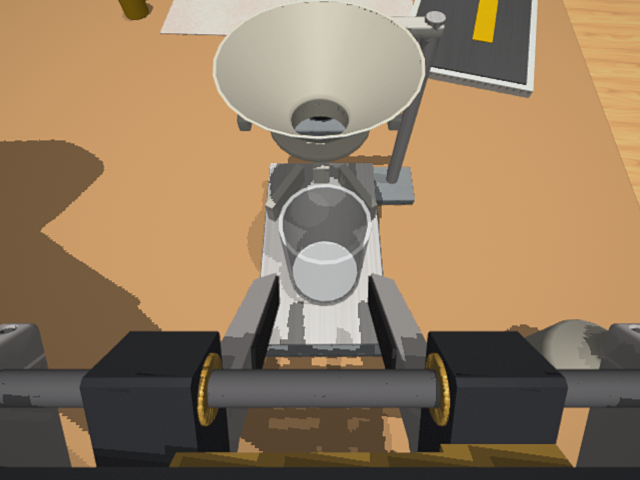

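The jar stands upright on the bare platform ahead of the V (base at (325,270)), in line with the fingers. Next is pushing it in.

Call:
carry_out:
  increments:
    - [[-0.063, 0, 0.065, 0, 0, 0, 0.32], [-0.063, 0, 0.065, 0, 0, 0, 0.32], [-0.063, 0, 0.065, 0, 0, 0, 0.32], [-0.0535, 0, 0.0743, 0, 0, 0, 0.32], [-0.0498, 0, 0.0778, 0, 0, 0, 0.32], [-0.0462, 0, 0.0812, 0, 0, 0, 0.32], [-0.0425, 0, 0.0846, 0, 0, 0, 0.32], [-0.0388, 0, 0.088, 0, 0, 0, 0.32], [-0.0352, 0, 0.0914, 0, 0, 0, 0.32], [-0.0315, 0, 0.0948, 0, 0, 0, 0.32], [-0.0279, 0, 0.0983, 0, 0, 0, 0.32], [-0.0242, 0, 0.1017, 0, 0, 0, 0.32], [-0.0205, 0, 0.1051, 0, 0, 0, 0.32], [-0.0169, 0, 0.1085, 0, 0, 0, 0.32], [-0.0132, 0, 0.1119, 0, 0, 0, 0.32], [-0.0096, 0, 0.1153, 0, 0, 0, 0.32], [-0.006, 0, 0.1187, 0, 0, 0, 0.32], [-0.0024, 0, 0.1221, 0, 0, 0, 0.32], [-0.0005, 0, 0.1238, 0, 0, 0, 0.32]]

```text
t: 12.28
tool_pos: [585.9, 107.9, 94.1]
orientation: [-0.271, 0.625, 0.689, 0.246]
wrist_force: [0.4, -1.8, 1.3]
grip_width: 29.8
grasp_force: 1.0
```

```bash
python3 - <<'E'
from h import *
o=st(); R=tool(YAW,.75,1)
for x in(-37,-34,-30,-26): row(L(x,0,85),R,o,g=-11)
E
```

```text
t 12.28 tcp [585.9 107.9  94.1] q [-0.29  0.37  1.47  0.68  1.63 -0.46] F [ 0.4 -1.8  1.3] w 29.8 1.0
row [0.0017, -0.0009, 0.0031] [-0.001, -0.0, 0.0] n>= 1
row [0.0039, -0.0009, 0.0052] [-0.001, -0.0, 0.0] n>= 1
row [0.0068, -0.0009, 0.0079] [-0.001, -0.0, 0.0] n>= 1
row [0.0098, -0.0009, 0.0106] [-0.001, -0.0, 0.0] n>= 1
```

Call:
carry_out:
  increments:
    - [[0.002, 0, 0.002, 0, 0, 0, 0.32], [0.004, 0, 0.004, 0, 0, 0, 0.32], [0.0055, 0, 0.0055, 0, 0, 0, 0.32], [0.007, 0, 0.007, 0, 0, 0, 0.32], [0.007, 0, 0.007, 0, 0, 0, 0.32]]

```text
t: 12.9
tool_pos: [584.2, 115.3, 93.7]
orientation: [-0.271, 0.626, 0.689, 0.244]
wrist_force: [-4.2, -10.3, 4.2]
grip_width: 29.9
grasp_force: 5.6
```

Call:
carry_out:
  increments:
    - [[0.001, 0, 0.001, 0, 0, 0, 0.32], [0.0018, 0, 0.0018, 0, 0, 0, 0.32], [0.0018, 0, 0.0018, 0, 0, 0, 0.32], [0.0018, 0, 0.0018, 0, 0, 0, 0.32]]

```text
t: 13.4
tool_pos: [583.7, 116.4, 93.7]
orientation: [-0.27, 0.626, 0.689, 0.243]
wrist_force: [-6.1, -15.4, 6.3]
grip_width: 30.2
grasp_force: 8.1
```

Call:
carry_out:
  increments:
    - [[-0.007, 0, -0.007, 0, 0, 0, 0.32], [-0.015, 0, -0.015, 0, 0, 0, 0.32], [-0.03, 0, -0.04, 0, 0, 0, 0.32], [-0.03, 0, -0.1, 0, 0, 0, 0.32], [-0.03, 0, -0.15, 0, 0, 0, 0.32], [-0.03, 0, -0.15, 0, 0, 0, 0.32], [-0.03, 0, -0.15, 0, 0, 0, 0.32]]

```text
t: 14.28
tool_pos: [596.4, -3.2, 181.7]
orientation: [-0.272, 0.626, 0.689, 0.246]
wrist_force: [-0.5, 0.1, -0.4]
grip_width: 29.9
grasp_force: 0.0
```

```bash
python3 - <<'E'
from h import *
o=st()
im=snapshot("wrist"); C=cam("wrist",o); save("w4",im)
for n in("wrist","scene","side"):
    if n!="wrist": snapshot(n)
    C=cam(n,o)
    for th in("jar","seat"): print(n,th,[(round(r["score"],2),np.round(ray(C,r["point"],64)[:2])) for r in place_of(th,n)[:2]])
    print(n,"knob",[(round(r["score"],2),np.round(ray(C,r["point"],68)[:2])) for r in place_of("knob_grip",n)[:2]])
E
```

```text
t 14.28 tcp [596.4  -3.2 181.7] q [-0.45  0.39  1.26  0.66  1.87 -0.46] F [-0.5  0.1 -0.4] w 29.9 0.0
wrist jar [(0.88, array([583., 152.]))]
wrist seat []
wrist knob []
scene jar [(0.72, array([589., 144.]))]
scene seat []
scene knob [(0.58, array([545., 322.]))]
side jar [(0.75, array([587., 156.])), (0.65, array([ 699., -209.]))]
side seat [(0.61, array([582., 160.])), (0.52, array([ 467., -147.]))]
side knob [(0.95, array([561., 319.]))]
```

View pics/w4.png

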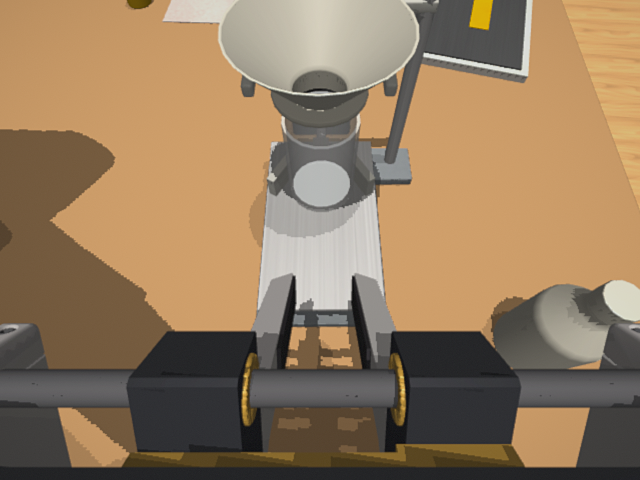

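The jar sits under the collar between both flanks, with its base at (320,185). It resisted a 15 N push, so it is home. Next is the knob.

```bash
cat >> h.py <<'E'
def down(yaz,tilt=0,az=None):
    "tool down with tool y at azimuth yaz, then leaned so that fingers point toward azimuth az by tilt"
    y=np.array([np.cos(yaz),np.sin(yaz),0]); z=np.array([0,0,-1.]); R=np.c_[np.cross(y,z),y,z]
    if tilt: R=Rn.from_rotvec(-tilt*np.array([-np.sin(az),np.cos(az),0])).as_matrix()@R
    return R
E
python3 - <<'E'
from h import *
o=st(); R=down(np.radians(122),.2,YAW+np.pi); print(np.round(R,2))
R1=down(np.radians(60),.0)
row([600,0,330],R1,o,g=0); row(L(165,0,260),R,o,g=0)
row(L(190,0,230),R,o,g=0)
E
```

```text
t 14.88 tcp [596.8  -3.6 183. ] q [-0.45  0.38  1.26  0.66  1.87 -0.46] F [0.8 0.5 0.2] w 30.1 0.0
[[-0.85 -0.53  0.02]
 [-0.52  0.83 -0.2 ]
 [ 0.09 -0.18 -0.98]]
row [0.1026, 0.0035, -0.1053] [0.356, -0.692, -0.904] n>= 7
row [0.2902, -0.0008, 0.1652] [0.954, -0.59, -1.854] n>= 12
row [0.288, -0.0008, 0.2042] [0.954, -0.59, -1.854] n>= 12
```

Call:
carry_out:
  increments:
    - [[0.103, 0.0035, -0.105, 0.356, -0.692, -0.904, 0.5], [0.103, 0.0035, -0.105, 0.356, -0.692, -0.904, 0.5], [0.103, 0.0035, -0.105, 0.356, -0.692, -0.904, 0.5], [0.103, 0.0035, -0.105, 0.356, -0.692, -0.904, 0.5], [0.103, 0.0035, -0.105, 0.356, -0.692, -0.904, 0.5], [0.103, 0.0035, -0.105, 0.356, -0.692, -0.904, 0.5], [0.2, 0.0015, 0.03, 0.66, -0.64, -1.38, 0.5], [0.2, 0.0015, 0.03, 0.66, -0.64, -1.38, 0.5], [0.2, 0.0015, 0.03, 0.66, -0.64, -1.38, 0.5], [0.29, 0, 0.165, 0.954, -0.59, -1.854, 0.5], [0.29, 0, 0.165, 0.954, -0.59, -1.854, 0.5], [0.29, 0, 0.165, 0.954, -0.59, -1.854, 0.5], [0.29, 0, 0.165, 0.954, -0.59, -1.854, 0.5], [0.29, 0, 0.165, 0.954, -0.59, -1.854, 0.5], [0.29, 0, 0.165, 0.954, -0.59, -1.854, 0.5]]

```text
t: 16.75
tool_pos: [566.3, 317.9, 261.1]
orientation: [-0.018, -0.273, 0.957, -0.098]
wrist_force: [-0.3, -0.4, 0.3]
grip_width: 46.8
grasp_force: 0.0
```

```bash
python3 - <<'E'
from h import *
o=st()
im=snapshot("wrist"); C=cam("wrist",o); save("w5",im)
for th,z in(("knob_grip",68),("fork",197),("seat",64)): print(th,[(round(r["score"],2),np.round(r["point"]),np.round(ray(C,r["point"],z)[:2])) for r in place_of(th,"wrist")[:2]])
for r in regions_of("knob_grip","wrist")[:1]:
    m=r["region"]; m&=im.max(2)<60
    ys,xs=np.nonzero(m); P=np.array([ray(C,(x,y),82)[:2] for x,y in zip(xs,ys)]).astype(np.float32)
    print(len(xs),cv2.minAreaRect(P))
E
```

```text
t 16.75 tcp [566.3 317.9 261.1] q [ 0.52  0.38  0.94 -0.19  1.9  -1.66] F [-0.3 -0.4  0.3] w 46.8 0.0
knob_grip [(0.75, array([360., 235.]), array([562., 320.]))]
fork [(0.18, array([62., 70.]), array([558.,  73.]))]
seat [(0.44, array([250., 162.]), array([563., 179.]))]
1428 ((554.9796752929688, 319.0673522949219), (44.09185791015625, 42.468570709228516), 80.49083709716797)
```

View pics/w5.png

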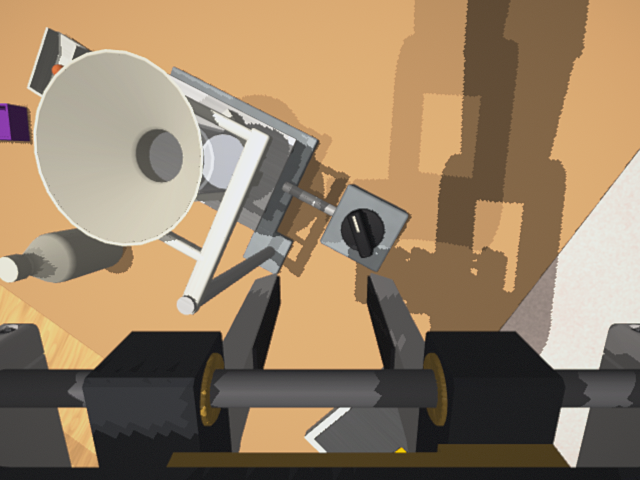

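The knob's bar runs from about (350,212) to (372,253), nearly square to the finger closing line. The funnel and fork lie to the left.

```bash
python3 - <<'E'
from h import *
o=get_obs(); C=cam("wrist",o)
im=cv2.imread("pics/w5.png"); 
# housing corners (z=40) -> centre
Q=[(353,185),(411,214),(378,271),(321,240)]
P=np.array([ray(C,p,40)[:2] for p in Q]); print(np.round(P),P.mean(0), [np.degrees(np.arctan2(*(P[(i+1)%4]-P[i])[::-1])).round(1) for i in range(4)])
a,b=ray(C,(351,213),82),ray(C,(371,254),82); print("bar",a,b,np.degrees(np.arctan2(*(b-a)[:2][::-1])),np.linalg.norm(b-a))
c=im[190:280,310:420]; save("w5c",cv2.resize(c,None,fx=6,fy=6,interpolation=cv2.INTER_CUBIC)[:,:,::-1])
E
```

```text
[[526. 284.]
 [518. 353.]
 [591. 360.]
 [597. 287.]] [557.81149331 321.05652622] [np.float64(96.4), np.float64(5.1), np.float64(-84.8), np.float64(-177.5)]
bar [546.54051317 300.10275065  82.        ] [569.92250222 339.22813185  82.        ] 59.1367472169409 45.57974184023158
```

View pics/w5c.png

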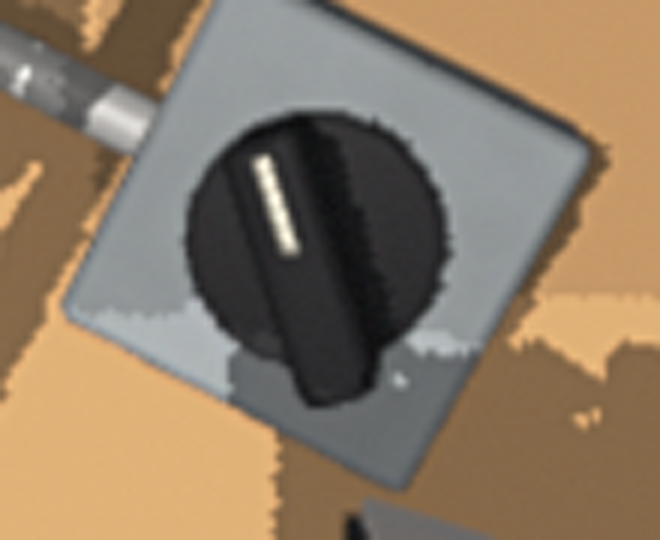

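```bash
python3 - <<'E'
from h import *
o=get_obs(); C=cam("wrist",o)
f=lambda x,y,z: ray(C,(310+x/6,190+y/6),z)
print("disc c",f(315,235,50)); a,b=f(262,155,82),f(290,252,82); print(a,b,np.degrees(np.arctan2(*(a-b)[:2][::-1])))
a,b=f(268,135,82),f(342,390,82); print("bar",a,b,(a+b)/2,np.degrees(np.arctan2(*(b-a)[:2][::-1])),np.linalg.norm(a-b))
E
```

```text
disc c [558.91721308 319.09090283  50.        ]
[547.44038512 303.84261297  82.        ] [558.3875569  316.54227831  82.        ] -130.7614942450369
bar [544.13330608 302.86141424  82.        ] [573.02948751 336.52249041  82.        ] [558.58139679 319.69195232  82.        ] 49.355725181857494 44.362792406900276
```

```bash
sed -i 's/YAW=np.radians(95.5)/YAW=np.radians(96.5); KN=np.array([559.5,319.5,0])/' h.py; python3 - <<'E'
from h import *
o=st(); R=down(np.radians(139.4),.2,YAW+np.pi)
row(KN+[0,0,77]-R[:,2]*60,R,o); row(KN+[0,0,77],R,o)
E
```

```text
t 17.0 tcp [566.  318.4 260.5] q [ 0.52  0.38  0.94 -0.19  1.9  -1.66] F [-0.2  0.7  0.4] w 46.7 0.0
row [-0.011, 0.037, 0.1276] [0.002, -0.003, -0.305] n>= 3
row [-0.0112, 0.0369, 0.1876] [0.002, -0.003, -0.305] n>= 4
```

Call:
carry_out:
  increments:
    - [[-0.011, 0.037, 0.06, 0, 0, -0.18, 0.6], [-0.011, 0.037, 0.1, 0, 0, -0.305, 0.6], [-0.011, 0.037, 0.1276, 0, 0, -0.305, 0.6], [-0.011, 0.037, 0.1276, 0, 0, -0.305, 0.6]]

```text
t: 17.5
tool_pos: [556.3, 329.2, 124.2]
orientation: [-0.036, -0.416, 0.904, -0.094]
wrist_force: [0.4, 0.3, 0.3]
grip_width: 56.1
grasp_force: 0.0
```

```bash
python3 - <<'E'
from h import *
o=st(); R=down(np.radians(139.4),.2,YAW+np.pi)
row(KN+[0,0,77],R,o)
im=snapshot("wrist"); save("w6",im)
E
```

```text
t 17.5 tcp [556.3 329.2 124.2] q [ 0.54  0.41  1.17 -0.18  1.65 -1.9 ] F [0.4 0.3 0.3] w 56.1 0.0
row [-0.0018, -0.002, 0.0562] [0.005, -0.009, 0.002] n>= 1
```

View pics/w6.png

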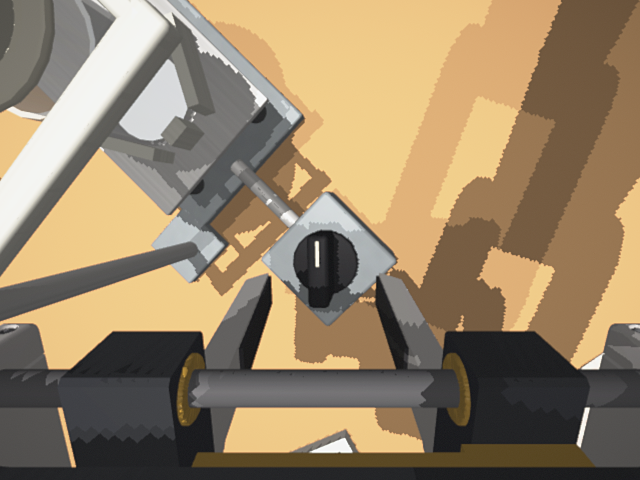

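The bar is vertical in the picture at (320,270), centred between the fingers, so the alignment is good. The jar's base touches the back stop at (180,130).

Call:
carry_out:
  increments:
    - [[-0.001, -0.001, 0.03, 0, 0, 0, 0.6], [-0.0018, -0.002, 0.056, 0, 0, 0, 0.6], [-0.0018, -0.002, 0.056, 0, 0, 0, 0.6], [-0.0018, -0.002, 0.056, 0, 0, 0, 0.05], [-0.0018, -0.002, 0.056, 0, 0, 0, 0.05], [-0.0018, -0.002, 0.056, 0, 0, 0, 0.05], [-0.0018, -0.002, 0.056, 0, 0, 0, 0.05], [-0.0018, -0.002, 0.056, 0, 0, 0, 0.05]]
  newtons: 30

```text
t: 18.55
tool_pos: [561.1, 320.2, 72.9]
orientation: [-0.033, -0.416, 0.904, -0.093]
wrist_force: [-0.8, 0.9, 1.6]
grip_width: 15.4
grasp_force: 29.5
```

```bash
python3 - <<'E'
from h import *
o=st(); R0=rt(o["orientation"]).as_matrix(); y=R0[:,1]; ya=np.degrees(np.arctan2(y[1],y[0])); print("yaz",ya,"k~",np.radians(96.5-(ya-90)),"grasp pt",np.array(o["tool_pos"])-8*R0[:,2])
for i in range(1,11):
    R=down(np.radians(ya)-.15*i,.2,YAW+np.pi); row(np.array(o["tool_pos"])-8*R0[:,2],R,o)
E
```

```text
t 18.55 tcp [561.1 320.2  72.9] q [ 0.53  0.43  1.25 -0.18  1.55 -1.9 ] F [-0.8  0.9  1.6] w 15.4 29.5
yaz 140.05374478583354 k~ 0.8106400787087887 grasp pt [560.98665716 321.78819694  80.74262471]
row [-0.0, -0.0, -0.0] [0.004, -0.003, 0.141] n>= 1
row [-0.0, -0.0, -0.0] [0.004, -0.003, 0.291] n>= 2
row [-0.0, -0.0, -0.0] [0.003, -0.003, 0.441] n>= 3
row [-0.0, -0.0, -0.0] [0.003, -0.003, 0.591] n>= 4
row [-0.0, -0.0, -0.0] [0.003, -0.004, 0.741] n>= 4
row [-0.0, -0.0, -0.0] [0.003, -0.004, 0.891] n>= 5
row [-0.0, -0.0, -0.0] [0.002, -0.004, 1.041] n>= 6
row [-0.0, -0.0, -0.0] [0.002, -0.004, 1.191] n>= 7
row [-0.0, -0.0, -0.0] [0.002, -0.005, 1.341] n>= 8
row [-0.0, -0.0, -0.0] [0.002, -0.005, 1.491] n>= 8
```

Call:
carry_out:
  increments:
    - [[0, 0, 0, 0, 0, 0.1, 0.05], [0, 0, 0, 0, 0, 0.22, 0.05], [0, 0, 0, 0, 0, 0.35, 0.05], [0, 0, 0, 0, 0, 0.48, 0.05], [0, 0, 0, 0, 0, 0.6, 0.05]]

```text
t: 19.18
tool_pos: [561.0, 320.4, 73.1]
orientation: [-0.004, -0.129, 0.987, -0.099]
wrist_force: [-1.3, -0.4, 3.0]
grip_width: 16.1
grasp_force: 30.3
```

```bash
cat >> h.py <<'E'
def kn():
    o=st(); R0=rt(o["orientation"]).as_matrix(); y=R0[:,1]; ya=np.degrees(np.arctan2(y[1],y[0])); print("yaz",ya,"k~",np.radians(186.5-ya)%(2*np.pi),"M",np.round(o["moment"],2),"gp",np.round(np.array(o["tool_pos"])-8*R0[:,2],1))
E
python3 -c "
from h import *
kn()"
```

```text
t 19.18 tcp [561.  320.4  73.1] q [ 0.53  0.43  1.25 -0.18  1.55 -1.29] F [-1.3 -0.4  3. ] w 16.1 30.3
yaz 105.09001769116045 k~ 1.4208722352795853 M [0.6  0.47 0.05] gp [560.9 322.   80.9]
```

Call:
carry_out:
  increments:
    - [[0, 0, 0, 0, 0, 0.12, 0.05], [0, 0, 0, 0, 0, 0.25, 0.05], [0, 0, 0, 0, 0, 0.38, 0.05], [0, 0, 0, 0, 0, 0.51, 0.05], [0, 0, 0, 0, 0, 0.64, 0.05], [0, 0, 0, 0, 0, 0.77, 0.05], [0, 0, 0, 0, 0, 0.9, 0.05], [0, 0, 0, 0, 0, 1.03, 0.05], [0, 0, 0, 0, 0, 1.16, 0.05], [0, 0, 0, 0, 0, 1.29, 0.05], [0, 0, 0, 0, 0, 1.42, 0.05], [0, 0, 0, 0, 0, 1.55, 0.05], [0, 0, 0, 0, 0, 1.68, 0.05], [0, 0, 0, 0, 0, 1.81, 0.05], [0, 0, 0, 0, 0, 1.94, 0.05], [0, 0, 0, 0, 0, 2.07, 0.05], [0, 0, 0, 0, 0, 2.2, 0.05], [0, 0, 0, 0, 0, 2.2, 0.05]]

```text
t: 21.42
tool_pos: [560.8, 319.7, 73.1]
orientation: [0.087, 0.819, 0.564, -0.049]
wrist_force: [-1.8, 0.5, 4.0]
grip_width: 14.4
grasp_force: 30.8
```

```bash
python3 -c "
from h import *
kn()
for n in('scene','side'):
    im=snapshot(n); save(n+'7',im)
a=cv2.imread('pics/scene7.png')[120:270,300:450]; b=cv2.imread('pics/side7.png')[230:380,170:320]
cv2.imwrite('pics/c7.png',cv2.resize(np.hstack([a,b]),(800,400),interpolation=cv2.INTER_CUBIC))"
```

```text
t 21.43 tcp [560.8 319.7  73.1] q [ 0.52  0.43  1.25 -0.18  1.55  0.9 ] F [-1.8  0.5  4. ] w 14.4 30.8
yaz -20.43078455352461 k~ 3.6116235141940285 M [ 0.1   0.97 -0.08] gp [560.7 321.3  80.9]
```

View pics/c7.png

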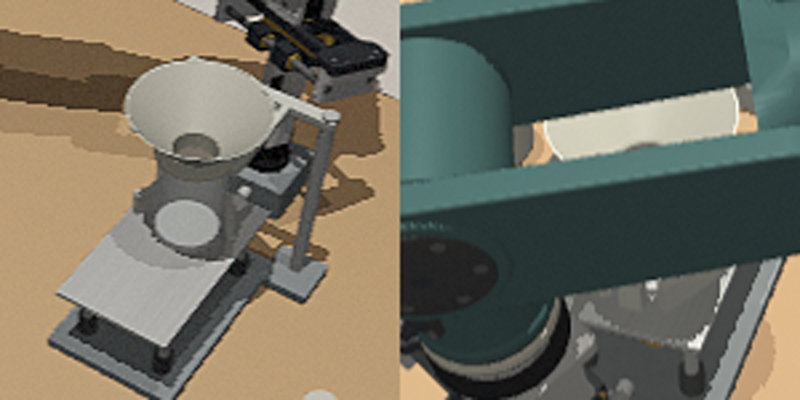

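The scene crop shows the platform raised, with the jar standing in the V right under the collar. Next is the final slow turn.

Call:
carry_out:
  increments:
    - [[0, 0, 0, 0, 0, 0.06, 0.05], [0, 0, 0, 0, 0, 0.12, 0.05], [0, 0, 0, 0, 0, 0.18, 0.05], [0, 0, 0, 0, 0, 0.24, 0.05], [0, 0, 0, 0, 0, 0.3, 0.05], [0, 0, 0, 0, 0, 0.36, 0.05], [0, 0, 0, 0, 0, 0.42, 0.05], [0, 0, 0, 0, 0, 0.43, 0.05], [0, 0, 0, 0, 0, 0.43, 0.05]]

```text
t: 22.65
tool_pos: [560.7, 319.9, 73.1]
orientation: [0.095, 0.921, 0.377, -0.03]
wrist_force: [-2.8, 0.2, 4.6]
grip_width: 15.3
grasp_force: 31.0
```

```bash
cat > lift.py <<'E'
from h import *
kn(); snapshot; im=snapshot("scene"); C=cam("scene")
a=cv2.cvtColor(cv2.imread("pics/scene7.png"),cv2.COLOR_BGR2GRAY).astype(np.float32); b=cv2.cvtColor(im,cv2.COLOR_RGB2GRAY).astype(np.float32)
t=a[140:185,342:385]  # funnel left part
u=cv2.resize(t,None,fx=10,fy=10,interpolation=cv2.INTER_CUBIC); s=cv2.resize(b[132:190,334:393],None,fx=10,fy=10,interpolation=cv2.INTER_CUBIC)
r=cv2.matchTemplate(s,u,cv2.TM_CCOEFF_NORMED); _,v,_,l=cv2.minMaxLoc(r); print("shift px",(l[0]-80)/10,(l[1]-80)/10,v)
p=proj(C,[L(0,0,225),L(0,0,228)]); print("3mm=",p[1]-p[0])
E
python3 lift.py
```

```text
t 22.65 tcp [560.7 319.9  73.1] q [ 0.53  0.43  1.25 -0.18  1.55  1.33] F [-2.8  0.2  4.6] w 15.3 31.0
yaz -44.914721000706706 k~ 4.038948819046399 M [0.2  1.26 0.03] gp [560.5 321.5  80.9]
shift px 0.0 -0.4 0.9476597905158997
3mm= [ 0.12812796 -1.04659949]
```

Call:
carry_out:
  increments:
    - [[0, 0, 0, 0, 0, 0.06, 0.05], [0, 0, 0, 0, 0, 0.12, 0.05], [0, 0, 0, 0, 0, 0.15, 0.05], [0, 0, 0, 0, 0, 0.15, 0.05], [0, 0, 0, 0, 0, 0.15, 0.05], [0, 0, 0, 0, 0, 0.15, 0.05]]

```text
t: 23.45
tool_pos: [560.7, 320.0, 73.0]
orientation: [0.097, 0.947, 0.307, -0.022]
wrist_force: [-4.8, -0.3, 5.7]
grip_width: 15.9
grasp_force: 30.9
```

```bash
python3 lift.py
```

```text
t 23.45 tcp [560.7 320.   73. ] q [ 0.53  0.43  1.25 -0.18  1.55  1.48] F [-4.8 -0.3  5.7] w 15.9 30.9
yaz -53.574961286898876 k~ 4.190098526054308 M [ 0.3   1.24 -0.01] gp [560.6 321.6  80.9]
shift px 0.0 -0.9 0.9396474361419678
3mm= [ 0.12812796 -1.04659949]
```

Call:
carry_out:
  increments:
    - [[0, 0, 0, 0, 0, 0, 0.5], [0, 0, 0, 0, 0, 0, 0.5], [0, 0, 0, 0, 0, 0, 0.5], [0, 0, 0, 0, 0, 0, 0.5], [0, 0, -0.06, 0, 0, 0, 0.5], [0, 0, -0.12, 0, 0, 0, 0.5], [0, 0, -0.18, 0, 0, 0, 0.5], [0, 0, -0.24, 0, 0, 0, 0.5], [0, 0, -0.28, 0, 0, 0, 0.5], [0, 0, -0.28, 0, 0, 0, 0.5]]

```text
t: 24.75
tool_pos: [557.0, 375.9, 351.7]
orientation: [0.096, 0.947, 0.306, -0.017]
wrist_force: [0.5, -0.2, -0.7]
grip_width: 47.4
grasp_force: 0.0
```

```bash
python3 lift.py; python3 - <<'E'
from h import *
o=st(); C=cam("scene"); print([np.round(ray(C,p,13)) for p in((235,300),(307,301),(225,366),(328,352),(144,370))])
R=down(np.radians(-75)); row([510,120,350],R,o,g=0); row([530,-230,340],R,o,g=0)
E
```

```text
t 24.75 tcp [557.  375.9 351.7] q [ 0.6   0.49  0.62 -0.21  2.12  1.44] F [ 0.5 -0.2 -0.7] w 47.4 0.0
yaz -53.74806282537101 k~ 4.193119717840914 M [0.08 0.01 0.  ] gp [556.8 377.5 359.6]
shift px 0.0 -1.1 0.8340359330177307
3mm= [ 0.12812796 -1.04659949]
t 24.8 tcp [556.7 375.5 348.4] q [ 0.6   0.49  0.62 -0.2   2.12  1.44] F [1.  0.4 0.6] w 47.1 0.0
[array([ 487., -216.,   13.]), array([ 611., -115.,   13.]), array([ 584., -336.,   13.]), array([ 724., -179.,   13.]), array([ 466., -446.,   13.])]
row [-0.1851, 0.1759, 0.0474] [0.188, 0.065, 0.362] n>= 5
row [-0.3693, 0.4637, 0.1261] [0.188, 0.065, 0.362] n>= 10
```

Call:
carry_out:
  increments:
    - [[-0.06, 0.06, 0.015, 0.09, 0.03, 0.18, 0.8], [-0.12, 0.12, 0.03, 0.188, 0.065, 0.362, 0.8], [-0.185, 0.176, 0.047, 0.188, 0.065, 0.362, 0.8], [-0.185, 0.176, 0.047, 0.188, 0.065, 0.362, 0.8], [-0.369, 0.464, 0.126, 0.188, 0.065, 0.362, 0.8], [-0.369, 0.464, 0.126, 0.188, 0.065, 0.362, 0.8], [-0.369, 0.464, 0.126, 0.188, 0.065, 0.362, 0.8], [-0.369, 0.464, 0.126, 0.188, 0.065, 0.362, 0.8], [-0.369, 0.464, 0.126, 0.188, 0.065, 0.362, 0.8], [-0.369, 0.464, 0.126, 0.188, 0.065, 0.362, 0.8], [-0.369, 0.464, 0.126, 0.188, 0.065, 0.362, 0.8], [-0.369, 0.464, 0.126, 0.188, 0.065, 0.362, 0.8]]

```text
t: 26.3
tool_pos: [529.1, -229.9, 338.0]
orientation: [-0.0, 0.991, 0.13, -0.003]
wrist_force: [0.1, 0.4, 0.3]
grip_width: 75.3
grasp_force: 0.0
```

```bash
python3 - <<'E'
from h import *
o=st(); save("w8",snapshot("wrist")); C=cam("wrist",o)
print([(round(r["score"],2),np.round(r["point"]),np.round(ray(C,r["point"],0))) for r in place_of("scoopa","wrist")])
print([(round(r["score"],2),np.round(r["point"]),np.round(ray(C,r["point"],12))) for r in place_of("ball_a0","wrist")])
for r in regions_of("scoopa","wrist"):
    print(round(r["score"],2),r["point"],r["region"].sum())
E
```

```text
t 26.3 tcp [ 529.1 -229.9  338. ] q [-0.51  0.16  1.05 -0.    1.94  0.8 ] F [0.1 0.4 0.3] w 75.3 0.0
[(0.69, array([304., 225.]), array([ 480., -214.,    0.]))]
[(0.66, array([303., 230.]), array([ 477., -215.,   12.]))]
0.63 [299.5, 231.6] 1635
```

View pics/w8.png

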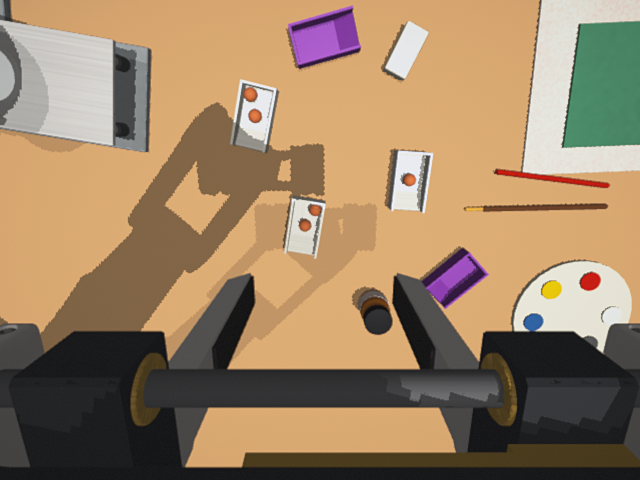

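Two balls show in the scoop at (255,115), two in the one at (305,225) and one in the one at (410,180). I'll enlarge these to read their orientation.

```bash
python3 - <<'E'
import cv2,numpy as np
a=cv2.imread("pics/w8.png")
cs=[a[70:162,215:299],a[182:274,264:348],a[134:226,367:451]]
cv2.imwrite("pics/c8.png",cv2.resize(np.hstack(cs),None,fx=3,fy=3,interpolation=cv2.INTER_CUBIC))
E
```

```text
(no output)
```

View pics/c8.png

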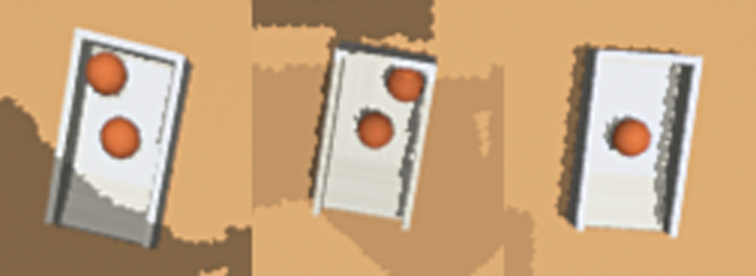

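All three mouths point to the bottom of the picture, toward the robot.

```bash
python3 - <<'E'
from h import *
o=get_obs(); C=cam("wrist",o)
S={1:((215,70),[(78,30),(188,58),(153,246),(47,222)]),2:((264,182),[(83,45),(183,65),(156,228),(63,212)]),3:((367,134),[(82,48),(198,58),(171,236),(74,228)])}
for k,(of,q) in S.items():
    P=np.array([ray(C,(of[0]+x/3,of[1]+y/3),24) for x,y in q])[:,:2]
    d=(P[0]+P[1]-P[2]-P[3])/2; print(k,"c",P.mean(0).round(1),"len",np.linalg.norm(d).round(),"w",np.linalg.norm(P[0]-P[1]).round(),np.linalg.norm(P[2]-P[3]).round(),"closed-end az",np.degrees(np.arctan2(d[1],d[0])).round(1))
E
```

```text
1 c [ 609.7 -116.6] len 79.0 w 47.0 47.0 closed-end az 1.7
2 c [ 483.4 -215.8] len 80.0 w 47.0 45.0 closed-end az 6.3
3 c [ 583.1 -339. ] len 80.0 w 52.0 45.0 closed-end az 13.2
```

```bash
python3 - <<'E'
from h import *
o=st(); R=down(np.radians(1.7-90))
row([609.7,-116.6,120],R,o); row([609.7,-116.6,22],R,o)
E
```

```text
t 26.5 tcp [ 529.8 -229.   340.3] q [-0.5   0.16  1.04 -0.    1.94  0.8 ] F [0.6 0.4 0.6] w 75.5 0.0
row [0.1071, -0.088, 0.2278] [0.002, 0.003, 0.234] n>= 5
row [0.1074, -0.0882, 0.3258] [0.002, 0.003, 0.234] n>= 6
```

Call:
carry_out:
  increments:
    - [[0.107, -0.088, 0.228, 0, 0, 0.234, 0.9], [0.107, -0.088, 0.228, 0, 0, 0.234, 0.9], [0.107, -0.088, 0.228, 0, 0, 0.234, 0.9], [0.107, -0.088, 0.228, 0, 0, 0.234, 0.9], [0.107, -0.088, 0.228, 0, 0, 0.234, 0.9], [0.107, -0.088, 0.228, 0, 0, 0.234, 0.9], [0.107, -0.088, 0.228, 0, 0, 0.234, 0.9]]

```text
t: 27.38
tool_pos: [611.0, -119.6, 115.1]
orientation: [0.002, 1.0, 0.013, 0.001]
wrist_force: [-0.3, 0.4, -0.2]
grip_width: 84.6
grasp_force: 0.0
```

```bash
python3 - <<'E'
from h import *
o=st(); R=down(np.radians(1.7-90)); im=snapshot("wrist"); C=cam("wrist",o)
print([(round(r["score"],2),np.round(ray(C,r["point"],0))) for r in place_of("scoopa","wrist")])
row([609.7,-116.6,22],R,o)
E
```

```text
t 27.38 tcp [ 611.  -119.6  115.1] q [-0.28  0.28  1.34 -0.    1.51  1.26] F [-0.3  0.4 -0.2] w 84.6 0.0
[(0.96, array([ 482., -210.,    0.]))]
row [-0.0014, -0.0035, 0.101] [0.005, -0.002, -0.003] n>= 2
```

Call:
carry_out:
  increments:
    - [[-0.001, -0.003, 0.05, 0, 0, 0, 0.9], [-0.001, -0.003, 0.085, 0, 0, 0, 0.9], [-0.001, -0.003, 0.1, 0, 0, 0, 0.9], [-0.001, -0.003, 0.1, 0, 0, 0, 0.9], [-0.001, -0.003, 0.1, 0, 0, 0, 0.3], [-0.001, -0.003, 0.1, 0, 0, 0, 0.3], [-0.001, -0.003, 0.1, 0, 0, 0, 0.3], [-0.001, -0.003, 0.1, 0, 0, 0, 0.3], [-0.001, -0.003, 0.1, 0, 0, 0, 0.3], [-0.001, -0.003, 0.1, 0, 0, 0, 0.3]]
  newtons: 20

```text
t: 28.72
tool_pos: [608.3, -115.4, 11.6]
orientation: [0.001, 1.0, 0.014, -0.002]
wrist_force: [-0.1, 0.9, 1.6]
grip_width: 45.7
grasp_force: 20.0
```

```bash
cat >> h.py <<'E'
def pour(cur_az):
    "rows for lift, carry, tip; cur_az: closed-end azimuth"
    o=st(); R0=rt(o["orientation"]).as_matrix(); g0=np.array(o["tool_pos"])-8*R0[:,2]
    a=np.radians(15); X=np.array([np.cos(a),np.sin(a),0]); ax=np.array([580.,155.5,0])
    row(g0+[0,0,290],R0,o)
    R=down(a-np.pi/2); row(ax+X*62+[0,0,300],R,o)
    print("tip, from level at that pose:")
    class O(dict): pass
    p=ax+X*62+[0,0,300]; q=Rn.from_matrix(R).as_quat(); o2={"orientation":[q[3],*q[:3]],"tool_pos":p+8*R[:,2]}
    for th,x,z in((.3,52,292),(.6,44,285),(.9,36,279),(1.1,30,275)):
        row(ax+X*x+[0,0,z],tool(a,th,1),o2)
E
python3 -c "
from h import *
pour(1.7)"
```

```text
t 28.73 tcp [ 608.3 -115.4   11.6] q [-0.28  0.36  1.46 -0.    1.32  1.27] F [-0.1  0.9  1.6] w 45.7 20.0
row [-0.0009, 0.0006, -0.29] [0.0, 0.0, 0.0] n>= 5
row [0.0386, -0.2854, -0.2811] [0.002, 0.003, -0.234] n>= 7
tip, from level at that pose:
row [-0.0076, 0.0, 0.0076] [-0.0, 0.3, 0.0] n>= 2
row [-0.0135, 0.0, 0.0136] [-0.0, 0.6, 0.0] n>= 4
row [-0.0197, 0.0, 0.018] [-0.0, 0.9, 0.0] n>= 5
row [-0.0249, 0.0, 0.0206] [-0.0, 1.1, 0.0] n>= 6
```

Call:
carry_out:
  increments:
    - [[0, 0, -0.02, 0, 0, 0, 0.3], [0, 0, -0.06, 0, 0, 0, 0.3], [0, 0, -0.11, 0, 0, 0, 0.3], [0, 0, -0.16, 0, 0, 0, 0.3], [0, 0, -0.21, 0, 0, 0, 0.3], [0, 0, -0.25, 0, 0, 0, 0.3], [0, -0.01, -0.275, 0, 0, -0.02, 0.3], [0.004, -0.035, -0.281, 0, 0, -0.05, 0.3], [0.009, -0.07, -0.281, 0, 0, -0.08, 0.3], [0.015, -0.11, -0.281, 0, 0, -0.11, 0.3], [0.02, -0.15, -0.281, 0, 0, -0.14, 0.3], [0.026, -0.19, -0.281, 0, 0, -0.17, 0.3], [0.032, -0.23, -0.281, 0, 0, -0.2, 0.3], [0.036, -0.26, -0.281, 0, 0, -0.234, 0.3], [0.038, -0.278, -0.281, 0, 0, -0.234, 0.3], [0.0386, -0.2854, -0.281, 0, 0, -0.234, 0.3], [0.0386, -0.2854, -0.281, 0, 0, -0.234, 0.3], [0.0386, -0.2854, -0.281, 0, 0, -0.234, 0.3]]

```text
t: 30.98
tool_pos: [640.0, 170.2, 292.0]
orientation: [0.001, 0.992, 0.13, -0.002]
wrist_force: [0.4, 0.4, -1.0]
grip_width: 45.9
grasp_force: 20.0
```

```bash
cat >> h.py <<'E'
def tip():
    o=st(); a=np.radians(15); X=np.array([np.cos(a),np.sin(a),0]); ax=np.array([580.,155.5,0])
    print(np.round((np.array(o["tool_pos"])+[0,0,8]-ax)@np.c_[X,[-X[1],X[0],0],[0,0,1]],1))
    for th,x,z in((.3,52,292),(.6,44,285),(.9,36,279),(1.1,30,275)):
        row(ax+X*x+[0,0,z],tool(a,th,1),o)
E
python3 lift.py; python3 -c "
from h import *
tip()
for n in ('scene','side'):
    snapshot(n); C=cam(n)
    print([(round(r['score'],2),np.round(r['point'])) for r in place_of('ball_a0',n)],[(round(r['score'],2),np.round(r['point']),ray(C,r['point'],300)) for r in place_of('scoopa',n)])
"
```

```text
t 30.98 tcp [640.  170.2 292. ] q [ 0.18  0.35  0.91 -0.    1.89  1.49] F [ 0.4  0.4 -1. ] w 45.9 20.0
yaz -75.1136065606399 k~ 4.566018802500205 M [-0.01 -0.04  0.02] gp [640.  170.3 300. ]
shift px -0.4 -1.1 0.1333138346672058
3mm= [ 0.12812796 -1.04659949]
t 31.02 tcp [640.  170.3 291.9] q [ 0.18  0.35  0.91 -0.    1.89  1.49] F [-0.4  0.4 -1.3] w 45.7 20.0
[ 61.7  -1.3 299.9]
row [-0.0074, -0.0013, 0.0076] [0.002, 0.304, -0.002] n>= 2
row [-0.0132, -0.0013, 0.0136] [0.002, 0.604, -0.001] n>= 4
row [-0.0194, -0.0012, 0.018] [0.003, 0.904, -0.001] n>= 5
row [-0.0245, -0.0012, 0.0206] [0.003, 1.104, -0.001] n>= 6
[(0.64, array([422., 145.])), (0.59, array([237., 309.])), (0.53, array([234., 302.]))] [(0.7, array([232., 302.]), array([ 645.77111112, -318.74272444,  300.        ])), (0.38, array([225., 370.]), array([ 717.56423617, -399.25072506,  300.        ]))]
[(0.69, array([264., 329.])), (0.59, array([375., 248.])), (0.56, array([362., 247.]))] [(0.77, array([376., 255.]), array([391.54007121, 121.12385479, 300.        ])), (0.44, array([219., 242.]), array([627.98145834, 188.54080003, 300.        ]))]
```

Call:
carry_out:
  increments:
    - [[-0.004, -0.001, 0.004, 0, 0.15, 0, 0.3], [-0.0074, -0.001, 0.0076, 0, 0.3, 0, 0.3], [-0.0105, -0.001, 0.011, 0, 0.45, 0, 0.3], [-0.0132, -0.001, 0.0136, 0, 0.6, 0, 0.3], [-0.0165, -0.001, 0.016, 0, 0.75, 0, 0.3], [-0.0194, -0.001, 0.018, 0, 0.9, 0, 0.3], [-0.0245, -0.001, 0.0206, 0, 1.1, 0, 0.3], [-0.0245, -0.001, 0.0206, 0, 1.1, 0, 0.3], [-0.0245, -0.001, 0.0206, 0, 1.1, 0, 0.3], [-0.0245, -0.001, 0.0206, 0, 1.1, 0, 0.3], [-0.0245, -0.001, 0.0206, 0, 1.1, 0, 0.3], [-0.0245, -0.001, 0.0206, 0, 1.1, 0, 0.3]]

```text
t: 32.83
tool_pos: [617.0, 166.2, 273.3]
orientation: [-0.067, 0.846, 0.112, 0.518]
wrist_force: [-0.6, -0.8, -0.6]
grip_width: 45.8
grasp_force: 20.0
```

```bash
python3 -c "
from h import *
st()
ims=[snapshot('scene'),snapshot('side')]
for n in ('scene','side'):
    C=cam(n)
    print(n,[(round(r['score'],2),np.round(r['point'])) for r in place_of('ball_a0',n)], 'jar floor px',np.round(proj(C,[L(0,0,101)])))
a=ims[0][60:280,290:510]; b=ims[1][170:390,150:370]
save('p1',cv2.resize(np.hstack([a,b]),(800,400),interpolation=cv2.INTER_CUBIC))"
```

```text
t 32.83 tcp [617.  166.2 273.3] q [ 0.1  -0.36  2.02  0.37  0.41  1.15] F [-0.6 -0.8 -0.6] w 45.8 20.0
scene [(0.56, array([235., 299.])), (0.41, array([236., 309.]))] jar floor px [[371. 200.]]
side [(0.55, array([364., 245.])), (0.44, array([374., 249.]))] jar floor px [[263. 321.]]
```

View pics/p1.png

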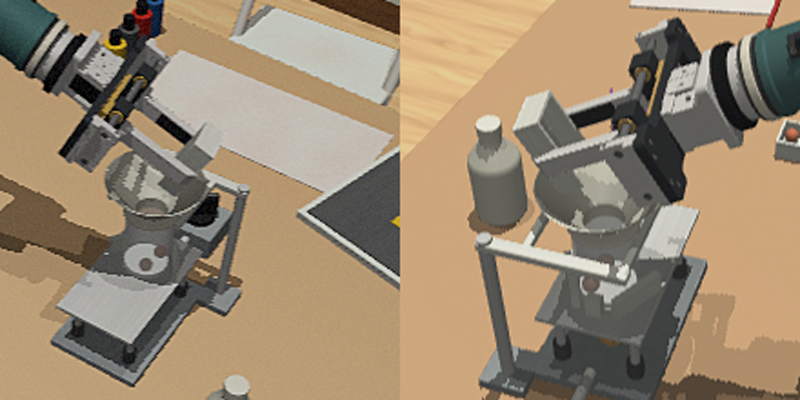

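Both balls lie in the jar, at (147,263) and (158,250) in the crop, and the scoop is empty. I'll return it to its spot.

```bash
cat >> h.py <<'E'
def back(c,az,z):
    o=st(); a=np.radians(15); X=np.array([np.cos(a),np.sin(a),0]); ax=np.array([580.,155.5,0])
    row(ax+X*62+[0,0,300],down(a-np.pi/2),o)
    R=down(np.radians(az-90))
    row([*c,300],R,o); row([*c,z+25],R,o); row([*c,z+.5],R,o)
E
python3 -c "
from h import *
back((608.3,-115.4),1.6,19.6)"
```

```text
t 33.02 tcp [616.  166.1 271.3] q [ 0.1  -0.36  2.02  0.37  0.41  1.15] F [-0.2 -0.1 -0.6] w 45.7 20.0
row [0.0296, 0.0009, 0.0123] [0.001, -1.096, 0.001] n>= 6
row [-0.0186, 0.2699, -0.0806] [-0.127, -1.091, 0.21] n>= 6
row [-0.2457, 0.2696, 0.0361] [-0.127, -1.091, 0.21] n>= 6
row [-0.2675, 0.2695, 0.0473] [-0.127, -1.091, 0.21] n>= 7
```

Call:
carry_out:
  increments:
    - [[0.03, 0, 0.012, 0, -0.4, 0, 0.3], [0.03, 0, 0.012, 0, -0.75, 0, 0.3], [0.03, 0, 0.012, 0, -1.096, 0, 0.3], [0.03, 0, 0.012, 0, -1.096, 0, 0.3], [0.03, 0, 0.012, 0, -1.096, 0, 0.3], [0.03, 0, 0.012, 0, -1.096, 0, 0.3], [-0.0186, 0.27, -0.08, -0.127, -1.091, 0.21, 0.3], [-0.0186, 0.27, -0.08, -0.127, -1.091, 0.21, 0.3], [-0.0186, 0.27, -0.08, -0.127, -1.091, 0.21, 0.3], [-0.0186, 0.27, -0.08, -0.127, -1.091, 0.21, 0.3], [-0.0186, 0.27, -0.08, -0.127, -1.091, 0.21, 0.3], [-0.0186, 0.27, -0.08, -0.127, -1.091, 0.21, 0.3], [-0.246, 0.27, 0.036, -0.127, -1.091, 0.21, 0.3], [-0.246, 0.27, 0.036, -0.127, -1.091, 0.21, 0.3], [-0.246, 0.27, 0.036, -0.127, -1.091, 0.21, 0.3], [-0.246, 0.27, 0.036, -0.127, -1.091, 0.21, 0.3], [-0.246, 0.27, 0.036, -0.127, -1.091, 0.21, 0.3], [-0.246, 0.27, 0.036, -0.127, -1.091, 0.21, 0.3]]

```text
t: 35.28
tool_pos: [609.6, -115.5, 38.2]
orientation: [0.0, 1.0, 0.014, 0.002]
wrist_force: [0.7, 0.4, -0.6]
grip_width: 46.1
grasp_force: 20.0
```

```bash
python3 -c "
from h import *
back((608.3,-115.4),1.6,19.6)"
```

```text
t 35.27 tcp [ 609.6 -115.5   38.2] q [-0.28  0.33  1.44  0.    1.37  1.26] F [ 0.7  0.4 -0.6] w 46.1 20.0
row [0.0393, -0.2858, -0.254] [0.001, -0.003, -0.233] n>= 7
row [-0.0005, 0.0001, -0.2538] [0.001, -0.003, 0.001] n>= 5
row [-0.0013, -0.0001, 0.0016] [0.001, -0.003, 0.001] n>= 1
row [-0.0014, -0.0001, 0.0261] [0.001, -0.003, 0.001] n>= 1
```

Call:
carry_out:
  increments:
    - [[-0.0013, 0, 0.015, 0, 0, 0, 0.3], [-0.0014, 0, 0.026, 0, 0, 0, 0.3], [-0.0014, 0, 0.0265, 0, 0, 0, 0.3], [-0.0014, 0, 0.0265, 0, 0, 0, 0.85], [-0.0014, 0, 0.0265, 0, 0, 0, 0.85], [-0.0014, 0, 0.0265, 0, 0, 0, 0.85], [-0.0014, 0, 0.0265, 0, 0, 0, 0.85], [-0.0014, 0, -0.02, 0, 0, 0, 0.85], [-0.0014, 0, -0.07, 0, 0, 0, 0.85], [-0.06, 0.08, -0.13, 0, 0, 0, 0.85], [-0.06, 0.08, -0.2, 0, 0, 0, 0.85], [-0.06, 0.08, -0.26, 0, 0, 0, 0.85], [-0.06, 0.08, -0.26, 0, 0, 0, 0.85], [-0.06, 0.08, -0.26, 0, 0, 0, 0.85]]

```text
t: 37.02
tool_pos: [551.1, -198.0, 300.5]
orientation: [0.001, 1.0, 0.014, 0.004]
wrist_force: [-0.1, 0.6, -0.5]
grip_width: 80.2
grasp_force: 0.0
```

```bash
cat >> h.py <<'E'
def scoops():
    "light-grey/white low-saturation blobs of scoop size in the wrist picture, measured at rim height"
    o=st(); im=snapshot("wrist"); C=cam("wrist",o); hsv=cv2.cvtColor(im,cv2.COLOR_RGB2HSV)
    m=((hsv[:,:,1]<60)&(hsv[:,:,2]>90)).astype(np.uint8); m[320:]=0; m=cv2.morphologyEx(m,cv2.MORPH_CLOSE,np.ones((7,7)))
    for c in cv2.findContours(m,cv2.RETR_EXTERNAL,cv2.CHAIN_APPROX_NONE)[0]:
        if cv2.contourArea(c)<500: continue
        P=np.array([ray(C,p,22)[:2] for p in c[:,0,:]]).astype(np.float32); (x,y),s,an=cv2.minAreaRect(P)
        if 65<max(s)<100 and 38<min(s)<62:
            b=cv2.boxPoints(((x,y),s,an)); e=[b[1]-b[0],b[2]-b[1]]; d=max(e,key=np.linalg.norm); d=d*np.sign(d[0])
            print("scoop",round(x,1),round(y,1),np.round(s),"az",round(np.degrees(np.arctan2(d[1],d[0])),1),"px",c[:,0].mean(0).round())
    print("balls",[(round(r["score"],2),np.round(r["point"]),np.round(ray(C,r["point"],12)[:2])) for r in place_of("ball_a0","wrist")])
    return im
E
python3 -c "
from h import *
save('w9',scoops())"
```

```text
t 37.02 tcp [ 551.1 -198.   300.5] q [-0.44  0.16  1.12  0.    1.85  1.1 ] F [-0.1  0.6 -0.5] w 80.2 0.0
scoop 483.8 -214.9 [85. 47.] az 5.1 px [333. 257.]
scoop 581.6 -338.9 [83. 49.] az 11.2 px [435. 184.]
scoop 608.4 -118.2 [80. 49.] az 1.6 px [257. 157.]
balls [(0.71, array([340., 241.]), array([ 503., -224.])), (0.45, array([331., 255.]), array([ 484., -212.]))]
```

```bash
python3 -c "
from h import *
o=st();R=down(np.radians(5.7-90)); row([483.6,-215.4,90],R,o); row([483.6,-215.4,20],R,o)"
```

```text
t 37.12 tcp [ 550. -197.  295.] q [-0.44  0.16  1.13  0.    1.85  1.1 ] F [-0.1  0.6 -0.5] w 79.4 0.0
row [-0.0666, 0.0168, 0.2131] [-0.001, 0.001, -0.071] n>= 4
row [-0.0666, 0.0169, 0.2831] [-0.001, 0.001, -0.071] n>= 5
```

Call:
carry_out:
  increments:
    - [[-0.066, 0.017, 0.06, 0, 0, -0.071, 0.9], [-0.066, 0.017, 0.12, 0, 0, -0.071, 0.9], [-0.066, 0.017, 0.18, 0, 0, -0.071, 0.9], [-0.066, 0.017, 0.213, 0, 0, -0.071, 0.9], [-0.066, 0.017, 0.213, 0, 0, -0.071, 0.9], [-0.066, 0.017, 0.213, 0, 0, -0.071, 0.9]]

```text
t: 37.88
tool_pos: [485.3, -216.2, 83.9]
orientation: [0.0, 0.999, 0.05, 0.0]
wrist_force: [0.0, -0.6, 0.9]
grip_width: 84.9
grasp_force: 0.0
```

```bash
python3 -c "
from h import *
o=st();R=down(np.radians(5.7-90)); row([483.6,-215.4,20],R,o)"
```

```text
t 37.88 tcp [ 485.3 -216.2   83.9] q [-0.53  0.11  1.61  0.    1.42  0.95] F [ 0.  -0.6  0.9] w 84.9 0.0
row [-0.0017, -0.001, 0.0719] [0.0, -0.001, 0.0] n>= 2
```

Call:
carry_out:
  increments:
    - [[-0.001, -0.001, 0.04, 0, 0, 0, 0.9], [-0.0015, -0.001, 0.065, 0, 0, 0, 0.9], [-0.0015, -0.001, 0.07, 0, 0, 0, 0.9], [-0.0015, -0.001, 0.07, 0, 0, 0, 0.9], [-0.0015, -0.001, 0.07, 0, 0, 0, 0.3], [-0.0015, -0.001, 0.07, 0, 0, 0, 0.3], [-0.0015, -0.001, 0.07, 0, 0, 0, 0.3], [-0.0015, -0.001, 0.07, 0, 0, 0, 0.3], [-0.0015, -0.001, 0.07, 0, 0, 0, 0.3], [-0.0015, -0.001, 0.07, 0, 0, 0, 0.3]]

```text
t: 39.12
tool_pos: [483.3, -215.4, 13.5]
orientation: [0.0, 0.999, 0.049, 0.0]
wrist_force: [0.4, 0.9, 1.1]
grip_width: 45.8
grasp_force: 20.0
```

```bash
python3 -c "
from h import *
pour(5.7)"
```

```text
t 39.12 tcp [ 483.3 -215.4   13.5] q [-0.53  0.17  1.69  0.    1.28  0.95] F [0.4 0.9 1.1] w 45.8 20.0
row [0.0001, 0.0, -0.29] [0.0, 0.0, 0.0] n>= 5
row [0.1942, -0.3696, -0.2785] [0.0, -0.0, -0.163] n>= 9
tip, from level at that pose:
row [-0.0076, 0.0, 0.0076] [-0.0, 0.3, 0.0] n>= 2
row [-0.0135, 0.0, 0.0136] [-0.0, 0.6, 0.0] n>= 4
row [-0.0197, 0.0, 0.018] [-0.0, 0.9, 0.0] n>= 5
row [-0.0249, 0.0, 0.0206] [-0.0, 1.1, 0.0] n>= 6
```

Call:
carry_out:
  increments:
    - [[0, 0, -0.02, 0, 0, 0, 0.3], [0, 0, -0.06, 0, 0, 0, 0.3], [0, 0, -0.11, 0, 0, 0, 0.3], [0, 0, -0.16, 0, 0, 0, 0.3], [0, 0, -0.21, 0, 0, 0, 0.3], [0, 0, -0.25, 0, 0, 0, 0.3], [0.008, -0.015, -0.273, 0, 0, -0.01, 0.3], [0.023, -0.043, -0.2785, 0, 0, -0.02, 0.3], [0.045, -0.085, -0.2785, 0, 0, -0.04, 0.3], [0.068, -0.13, -0.2785, 0, 0, -0.06, 0.3], [0.092, -0.175, -0.2785, 0, 0, -0.08, 0.3], [0.115, -0.22, -0.2785, 0, 0, -0.1, 0.3], [0.139, -0.265, -0.2785, 0, 0, -0.12, 0.3], [0.163, -0.31, -0.2785, 0, 0, -0.14, 0.3], [0.18, -0.343, -0.2785, 0, 0, -0.163, 0.3], [0.19, -0.361, -0.2785, 0, 0, -0.163, 0.3], [0.194, -0.3696, -0.2785, 0, 0, -0.163, 0.3], [0.194, -0.3696, -0.2785, 0, 0, -0.163, 0.3], [0.194, -0.3696, -0.2785, 0, 0, -0.163, 0.3]]

```text
t: 41.5
tool_pos: [639.6, 170.5, 291.9]
orientation: [0.0, 0.992, 0.13, 0.0]
wrist_force: [0.3, 0.5, -0.3]
grip_width: 45.8
grasp_force: 20.0
```

```bash
python3 -c "
from h import *
tip()"
```

```text
t 41.5 tcp [639.6 170.5 291.9] q [ 0.18  0.35  0.91 -0.    1.88  1.49] F [ 0.3  0.5 -0.3] w 45.8 20.0
[ 61.4  -0.9 299.9]
row [-0.0071, -0.0009, 0.0075] [0.001, 0.3, -0.001] n>= 2
row [-0.0129, -0.0009, 0.0135] [0.001, 0.6, -0.001] n>= 4
row [-0.0192, -0.0009, 0.0179] [0.001, 0.9, -0.0] n>= 5
row [-0.0243, -0.0009, 0.0205] [0.001, 1.1, -0.0] n>= 6
```

Same pose as before, so the same tip, followed by the return of scoop 2 in the next call.

Call:
carry_out:
  increments:
    - [[-0.004, -0.001, 0.004, 0, 0.15, 0, 0.3], [-0.0074, -0.001, 0.0076, 0, 0.3, 0, 0.3], [-0.0105, -0.001, 0.011, 0, 0.45, 0, 0.3], [-0.0132, -0.001, 0.0136, 0, 0.6, 0, 0.3], [-0.0165, -0.001, 0.016, 0, 0.75, 0, 0.3], [-0.0194, -0.001, 0.018, 0, 0.9, 0, 0.3], [-0.0245, -0.001, 0.0206, 0, 1.1, 0, 0.3], [-0.0245, -0.001, 0.0206, 0, 1.1, 0, 0.3], [-0.0245, -0.001, 0.0206, 0, 1.1, 0, 0.3], [-0.0245, -0.001, 0.0206, 0, 1.1, 0, 0.3], [-0.0245, -0.001, 0.0206, 0, 1.1, 0, 0.3], [-0.0245, -0.001, 0.0206, 0, 1.1, 0, 0.3]]

```text
t: 43.0
tool_pos: [616.9, 166.4, 273.3]
orientation: [-0.068, 0.845, 0.112, 0.519]
wrist_force: [0.8, 0.3, -1.6]
grip_width: 45.8
grasp_force: 20.0
```

```bash
cat >> h.py <<'E'
def balls():
    for n in("scene","side"):
        im=snapshot(n); hsv=cv2.cvtColor(im,cv2.COLOR_RGB2HSV); C=cam(n)
        j=proj(C,[L(0,0,101)])[0].astype(int)
        m=((hsv[:,:,0]<12)&(hsv[:,:,1]>75)).astype(np.uint8)
        w=m[j[1]-40:j[1]+40,j[0]-40:j[0]+40]; N,_,s,c=cv2.connectedComponentsWithStats(w)
        print(n,"jar floor px",j,"orange blobs",[(s[i,4],np.round(c[i]+j-40)) for i in range(1,N) if s[i,4]>8])
        print("  net",[(round(r["score"],2),np.round(r["point"])) for r in search_frame("ball_a0",n)])
E
python3 -c "
from h import *
balls(); back((483.3,-215.4),5.6,21.5)"
```

```text
scene jar floor px [370 199] orange blobs []
  net []
side jar floor px [262 321] orange blobs []
  net []
t 43.2 tcp [615.9 166.2 271.2] q [ 0.1  -0.36  2.02  0.38  0.41  1.14] F [-0.9 -0.5 -0.5] w 46.1 20.0
row [0.0297, 0.0011, 0.0124] [0.0, -1.1, 0.001] n>= 6
row [-0.0846, 0.3342, -0.2117] [-0.09, -1.098, 0.148] n>= 7
row [-0.3105, 0.3341, -0.0967] [-0.09, -1.098, 0.148] n>= 8
row [-0.3323, 0.3341, -0.0856] [-0.09, -1.098, 0.148] n>= 8
```

Call:
carry_out:
  increments:
    - [[0.03, 0, 0.012, 0, -0.4, 0, 0.3], [0.03, 0, 0.012, 0, -0.75, 0, 0.3], [0.03, 0, 0.012, 0, -1.1, 0, 0.3], [0.03, 0, 0.012, 0, -1.1, 0, 0.3], [0.03, 0, 0.012, 0, -1.1, 0, 0.3], [0.03, 0, 0.012, 0, -1.1, 0, 0.3], [-0.0846, 0.334, -0.212, -0.09, -1.098, 0.148, 0.3], [-0.0846, 0.334, -0.212, -0.09, -1.098, 0.148, 0.3], [-0.0846, 0.334, -0.212, -0.09, -1.098, 0.148, 0.3], [-0.0846, 0.334, -0.212, -0.09, -1.098, 0.148, 0.3], [-0.0846, 0.334, -0.212, -0.09, -1.098, 0.148, 0.3], [-0.0846, 0.334, -0.212, -0.09, -1.098, 0.148, 0.3], [-0.0846, 0.334, -0.212, -0.09, -1.098, 0.148, 0.3], [-0.0846, 0.334, -0.212, -0.09, -1.098, 0.148, 0.3], [-0.31, 0.334, -0.097, -0.09, -1.098, 0.148, 0.3], [-0.31, 0.334, -0.097, -0.09, -1.098, 0.148, 0.3], [-0.31, 0.334, -0.097, -0.09, -1.098, 0.148, 0.3], [-0.31, 0.334, -0.097, -0.09, -1.098, 0.148, 0.3], [-0.31, 0.334, -0.097, -0.09, -1.098, 0.148, 0.3], [-0.31, 0.334, -0.097, -0.09, -1.098, 0.148, 0.3]]

```text
t: 45.7
tool_pos: [484.9, -215.5, 41.0]
orientation: [0.001, 0.999, 0.049, 0.001]
wrist_force: [0.8, -0.1, 0.2]
grip_width: 45.9
grasp_force: 20.0
```

```bash
python3 -c "
from h import *
balls(); back((483.3,-215.4),5.6,21.5)"
```

```text
scene jar floor px [370 199] orange blobs []
  net [(0.71, array([356., 219.])), (0.5, array([371., 214.]))]
side jar floor px [262 321] orange blobs []
  net []
t 45.9 tcp [ 485.4 -216.5   42.5] q [-0.53  0.14  1.66  0.    1.33  0.95] F [-0.2 -0.5 -1.6] w 46.1 20.0
row [0.1928, -0.3702, -0.2499] [0.004, -0.005, -0.164] n>= 8
row [-0.0007, -0.0004, -0.2495] [0.004, -0.005, -0.0] n>= 4
row [-0.002, -0.0013, 0.004] [0.004, -0.005, -0.0] n>= 1
row [-0.0022, -0.0014, 0.0285] [0.004, -0.005, -0.0] n>= 1
```

Call:
carry_out:
  increments:
    - [[-0.002, 0, 0.015, 0, 0, 0, 0.3], [-0.002, 0, 0.025, 0, 0, 0, 0.3], [-0.002, 0, 0.0275, 0, 0, 0, 0.3], [-0.002, 0, 0.0275, 0, 0, 0, 0.3], [-0.002, 0, 0.0275, 0, 0, 0, 0.85], [-0.002, 0, 0.0275, 0, 0, 0, 0.85], [-0.002, 0, 0.0275, 0, 0, 0, 0.85], [-0.002, 0, 0.0275, 0, 0, 0, 0.85], [-0.002, 0, -0.02, 0, 0, 0, 0.85], [-0.002, 0, -0.07, 0, 0, 0, 0.85], [0.03, 0.03, -0.13, 0, 0, 0, 0.85], [0.06, 0.06, -0.19, 0, 0, 0, 0.85], [0.06, 0.06, -0.25, 0, 0, 0, 0.85], [0.06, 0.06, -0.25, 0, 0, 0, 0.85], [0.06, 0.06, -0.25, 0, 0, 0, 0.85]]

```text
t: 47.78
tool_pos: [549.4, -270.2, 290.3]
orientation: [0.001, 0.999, 0.048, 0.001]
wrist_force: [-0.6, -0.4, -0.3]
grip_width: 79.9
grasp_force: 0.0
```

```bash
python3 -c "
from h import *
scoops()
im=snapshot('scene'); save('s10',im)
a=cv2.imread('pics/scene7.png')[:,:,::-1].astype(int); b=im.astype(int)
f=lambda x:(x[:,:,0]-x[:,:,2])
d=((f(b)-f(a))>18).astype(np.uint8); d[:150]=0; d[260:]=0; d[:,:310]=0; d[:,440:]=0
N,_,s,c=cv2.connectedComponentsWithStats(d)
print([(s[i,4],np.round(c[i],1),b[int(c[i][1]),int(c[i][0])]) for i in range(1,N) if s[i,4]>6])
print([(round(r['score'],2),np.round(r['point'])) for r in search_frame('ball_a0','scene')])
C=cam('scene'); print('jar floor ctr',proj(C,[L(0,0,93.6),L(0,29,93.6),L(0,-29,93.6),L(-29,0,93.6),L(29,0,93.6),L(-60,0,97),L(-40,0,97)]).round())
"
```

```text
t 47.77 tcp [ 549.4 -270.2  290.3] q [-0.55  0.23  1.07 -0.    1.84  0.92] F [-0.6 -0.4 -0.3] w 79.9 0.0
scoop 480.9 -216.9 [84. 48.] az 6.3 px [276. 254.]
scoop 581.5 -338.8 [82. 48.] az 11.2 px [380. 184.]
scoop 609.0 -119.8 [80. 53.] az 2.1 px [200. 145.]
balls []
[(np.int32(406), array([329.6, 154.9]), array([195, 163, 123])), (np.int32(787), array([426.7, 169.3]), array([187, 156, 117])), (np.int32(94), array([413.5, 169.1]), array([193, 162, 122])), (np.int32(12), array([353.8, 171.9]), array([201, 177, 144])), (np.int32(19), array([363.5, 195.5]), array([114, 101,  90])), (np.int32(30), array([377.5, 196.8]), array([126, 106,  91])), (np.int32(13), array([324.3, 231.5]), array([190, 158, 120]))]
[(0.4, array([414., 291.]))]
jar floor ctr [[370. 202.]
 [360. 197.]
 [381. 207.]
 [364. 209.]
 [376. 195.]
 [358. 216.]
 [362. 211.]]
```

```bash
python3 -c "
from h import *
o=st();R=down(np.radians(11.7-90)); row([582,-339,90],R,o)
im=snapshot('wrist').astype(int); m=((im[:,:,0]-im[:,:,2]>70)&(im[:,:,0]-im[:,:,1]>50)).astype(np.uint8); N,_,s,c=cv2.connectedComponentsWithStats(m); print([(s[i,4],c[i].round()) for i in range(1,N) if s[i,4]>20])"
```

```text
t 47.98 tcp [ 547.9 -268.9  286.4] q [-0.55  0.23  1.08 -0.    1.84  0.92] F [ 0.2 -0.6  0.5] w 79.6 0.0
row [0.0279, 0.0736, 0.2041] [-0.003, 0.004, -0.107] n>= 4
[(np.int32(26), array([370.,  28.])), (np.int32(27), array([65., 87.])), (np.int32(34), array([225., 126.])), (np.int32(853), array([545., 153.])), (np.int32(133), array([382., 181.])), (np.int32(30), array([456., 202.])), (np.int32(21), array([630., 241.])), (np.int32(388), array([608., 260.])), (np.int32(50), array([470., 338.]))]
```

Call:
carry_out:
  increments:
    - [[0.028, 0.073, 0.06, 0, 0, -0.107, 0.9], [0.028, 0.073, 0.12, 0, 0, -0.107, 0.9], [0.028, 0.073, 0.18, 0, 0, -0.107, 0.9], [0.028, 0.073, 0.204, 0, 0, -0.107, 0.9], [0.028, 0.073, 0.204, 0, 0, -0.107, 0.9], [0.028, 0.073, 0.204, 0, 0, -0.107, 0.9]]

```text
t: 48.78
tool_pos: [584.3, -339.5, 86.7]
orientation: [0.001, 0.995, 0.102, 0.001]
wrist_force: [0.6, 0.3, 0.2]
grip_width: 84.6
grasp_force: 0.0
```

```bash
python3 -c "
from h import *
o=st();R=down(np.radians(11.7-90)); row([582,-339,20.5],R,o)"
```

```text
t 48.77 tcp [ 584.3 -339.5   86.7] q [-0.61  0.42  1.23 -0.    1.5   0.76] F [0.6 0.3 0.2] w 84.6 0.0
row [-0.0023, -0.0011, 0.0742] [0.001, -0.001, 0.0] n>= 2
```

Call:
carry_out:
  increments:
    - [[-0.001, -0.001, 0.04, 0, 0, 0, 0.9], [-0.002, -0.001, 0.065, 0, 0, 0, 0.9], [-0.002, -0.001, 0.072, 0, 0, 0, 0.9], [-0.002, -0.001, 0.072, 0, 0, 0, 0.9], [-0.002, -0.001, 0.072, 0, 0, 0, 0.3], [-0.002, -0.001, 0.072, 0, 0, 0, 0.3], [-0.002, -0.001, 0.072, 0, 0, 0, 0.3], [-0.002, -0.001, 0.072, 0, 0, 0, 0.3], [-0.002, -0.001, 0.072, 0, 0, 0, 0.3], [-0.002, -0.001, 0.072, 0, 0, 0, 0.3]]

```text
t: 50.02
tool_pos: [581.4, -338.6, 13.1]
orientation: [-0.0, 0.995, 0.102, -0.0]
wrist_force: [-0.3, 0.6, 1.2]
grip_width: 45.8
grasp_force: 20.0
```

```bash
python3 -c "
from h import *
pour(11.7)"
```

```text
t 50.02 tcp [ 581.4 -338.6   13.1] q [-0.61  0.47  1.31  0.    1.36  0.75] F [-0.3  0.6  1.2] w 45.8 20.0
row [-0.0001, -0.0001, -0.29] [0.0, 0.0, 0.0] n>= 5
row [0.1607, -0.4877, -0.2788] [-0.0, 0.0, -0.057] n>= 10
tip, from level at that pose:
row [-0.0076, 0.0, 0.0076] [-0.0, 0.3, 0.0] n>= 2
row [-0.0135, 0.0, 0.0136] [-0.0, 0.6, 0.0] n>= 4
row [-0.0197, 0.0, 0.018] [-0.0, 0.9, 0.0] n>= 5
row [-0.0249, 0.0, 0.0206] [-0.0, 1.1, 0.0] n>= 6
```

Call:
carry_out:
  increments:
    - [[0, 0, -0.03, 0, 0, 0, 0.3], [0, 0, -0.08, 0, 0, 0, 0.3], [0, 0, -0.13, 0, 0, 0, 0.3], [0, 0, -0.18, 0, 0, 0, 0.3], [0, 0, -0.23, 0, 0, 0, 0.3], [0.005, -0.015, -0.265, 0, 0, 0, 0.3], [0.016, -0.05, -0.279, 0, 0, -0.01, 0.3], [0.032, -0.098, -0.279, 0, 0, -0.02, 0.3], [0.049, -0.15, -0.279, 0, 0, -0.03, 0.3], [0.066, -0.2, -0.279, 0, 0, -0.04, 0.3], [0.082, -0.25, -0.279, 0, 0, -0.05, 0.3], [0.099, -0.3, -0.279, 0, 0, -0.057, 0.3], [0.115, -0.35, -0.279, 0, 0, -0.057, 0.3], [0.132, -0.4, -0.279, 0, 0, -0.057, 0.3], [0.147, -0.445, -0.279, 0, 0, -0.057, 0.3], [0.155, -0.47, -0.279, 0, 0, -0.057, 0.3], [0.159, -0.482, -0.279, 0, 0, -0.057, 0.3], [0.161, -0.488, -0.279, 0, 0, -0.057, 0.3], [0.161, -0.488, -0.279, 0, 0, -0.057, 0.3], [0.161, -0.488, -0.279, 0, 0, -0.057, 0.3]]

```text
t: 52.52
tool_pos: [640.2, 170.7, 292.1]
orientation: [0.0, 0.992, 0.13, -0.0]
wrist_force: [-1.0, -0.2, -1.3]
grip_width: 45.9
grasp_force: 20.0
```

```bash
python3 -c "
from h import *
tip()"
```

```text
t 52.52 tcp [640.2 170.7 292.1] q [ 0.18  0.35  0.91 -0.    1.88  1.49] F [-1.  -0.2 -1.3] w 45.9 20.0
[ 62.1  -0.9 300.1]
row [-0.0077, -0.0009, 0.0078] [0.001, 0.3, -0.002] n>= 2
row [-0.0136, -0.0009, 0.0137] [0.001, 0.6, -0.002] n>= 4
row [-0.0198, -0.0009, 0.0181] [0.001, 0.9, -0.002] n>= 5
row [-0.025, -0.0009, 0.0208] [0.001, 1.1, -0.002] n>= 6
```

Call:
carry_out:
  increments:
    - [[-0.004, -0.001, 0.004, 0, 0.15, 0, 0.3], [-0.0074, -0.001, 0.0076, 0, 0.3, 0, 0.3], [-0.0105, -0.001, 0.011, 0, 0.45, 0, 0.3], [-0.0132, -0.001, 0.0136, 0, 0.6, 0, 0.3], [-0.0165, -0.001, 0.016, 0, 0.75, 0, 0.3], [-0.0194, -0.001, 0.018, 0, 0.9, 0, 0.3], [-0.0245, -0.001, 0.0206, 0, 1.1, 0, 0.3], [-0.0245, -0.001, 0.0206, 0, 1.1, 0, 0.3], [-0.0245, -0.001, 0.0206, 0, 1.1, 0, 0.3], [-0.0245, -0.001, 0.0206, 0, 1.1, 0, 0.3], [-0.0245, -0.001, 0.0206, 0, 1.1, 0, 0.3], [-0.0245, -0.001, 0.0206, 0, 1.1, 0, 0.3]]

```text
t: 54.02
tool_pos: [617.2, 166.8, 273.5]
orientation: [-0.068, 0.845, 0.111, 0.519]
wrist_force: [-1.0, -0.5, -0.8]
grip_width: 45.5
grasp_force: 20.0
```

```bash
python3 -c "
from h import *
back((581.4,-338.6),11.6,21.1)"
```

```text
t 54.02 tcp [617.2 166.8 273.5] q [ 0.1  -0.36  2.02  0.38  0.41  1.15] F [-1.  -0.5 -0.8] w 45.5 20.0
row [0.027, 0.0013, 0.0122] [0.0, -1.102, 0.0] n>= 6
row [-0.0584, 0.4789, -0.1559] [-0.032, -1.101, 0.053] n>= 9
row [-0.2848, 0.4788, -0.0411] [-0.032, -1.101, 0.053] n>= 9
row [-0.3067, 0.4788, -0.03] [-0.032, -1.101, 0.053] n>= 10
```

Call:
carry_out:
  increments:
    - [[0.028, 0, 0.012, 0, -0.4, 0, 0.3], [0.028, 0, 0.012, 0, -0.75, 0, 0.3], [0.028, 0, 0.012, 0, -1.1, 0, 0.3], [0.028, 0, 0.012, 0, -1.1, 0, 0.3], [0.028, 0, 0.012, 0, -1.1, 0, 0.3], [0.028, 0, 0.012, 0, -1.1, 0, 0.3], [-0.057, 0.479, -0.156, -0.032, -1.1, 0.053, 0.3], [-0.057, 0.479, -0.156, -0.032, -1.1, 0.053, 0.3], [-0.057, 0.479, -0.156, -0.032, -1.1, 0.053, 0.3], [-0.057, 0.479, -0.156, -0.032, -1.1, 0.053, 0.3], [-0.057, 0.479, -0.156, -0.032, -1.1, 0.053, 0.3], [-0.057, 0.479, -0.156, -0.032, -1.1, 0.053, 0.3], [-0.057, 0.479, -0.156, -0.032, -1.1, 0.053, 0.3], [-0.057, 0.479, -0.156, -0.032, -1.1, 0.053, 0.3], [-0.057, 0.479, -0.156, -0.032, -1.1, 0.053, 0.3], [-0.057, 0.479, -0.156, -0.032, -1.1, 0.053, 0.3]]

```text
t: 56.02
tool_pos: [580.9, -339.6, 290.7]
orientation: [-0.001, 0.995, 0.1, -0.0]
wrist_force: [-0.1, -0.6, -1.1]
grip_width: 45.5
grasp_force: 20.0
```

```bash
python3 -c "
from h import *
back((581.4,-338.6),11.6,21.1)"
```

```text
t 56.02 tcp [ 580.9 -339.6  290.7] q [-0.61  0.38  0.88  0.    1.89  0.76] F [-0.1 -0.6 -1.1] w 45.5 20.0
row [0.1599, -0.4891, -0.0007] [-0.001, 0.0, -0.061] n>= 9
row [0.0007, -0.0009, -0.0013] [-0.001, 0.001, -0.001] n>= 1
row [0.0008, -0.0006, 0.2526] [-0.001, 0.001, -0.001] n>= 5
row [0.0008, -0.0005, 0.2771] [-0.001, 0.001, -0.001] n>= 5
```

Call:
carry_out:
  increments:
    - [[0, 0, 0.06, 0, 0, 0, 0.3], [0, 0, 0.12, 0, 0, 0, 0.3], [0, 0, 0.18, 0, 0, 0, 0.3], [0, 0, 0.23, 0, 0, 0, 0.3], [0, 0, 0.25, 0, 0, 0, 0.3], [0, 0, 0.25, 0, 0, 0, 0.3], [0, 0, 0.25, 0, 0, 0, 0.3]]

```text
t: 56.9
tool_pos: [582.6, -339.4, 44.8]
orientation: [0.002, 0.995, 0.101, 0.002]
wrist_force: [-0.3, -0.6, 0.4]
grip_width: 46.2
grasp_force: 20.0
```

```bash
python3 -c "
from h import *
back((581.4,-338.6),11.6,21.1)"
```

```text
t 56.9 tcp [ 582.6 -339.4   44.8] q [-0.61  0.44  1.28  0.    1.42  0.76] F [-0.3 -0.6  0.4] w 46.2 20.0
row [0.1601, -0.488, -0.2483] [0.004, -0.003, -0.058] n>= 10
row [-0.0002, -0.0001, -0.2472] [0.004, -0.004, 0.001] n>= 4
row [-0.0011, -0.001, 0.0067] [0.004, -0.004, 0.001] n>= 1
row [-0.0011, -0.0011, 0.0312] [0.004, -0.004, 0.001] n>= 1
```

Call:
carry_out:
  increments:
    - [[-0.001, 0, 0.015, 0, 0, 0, 0.3], [-0.001, 0, 0.026, 0, 0, 0, 0.3], [-0.001, 0, 0.028, 0, 0, 0, 0.3], [-0.001, 0, 0.028, 0, 0, 0, 0.3]]

```text
t: 57.4
tool_pos: [579.4, -339.0, 13.0]
orientation: [-0.0, 0.995, 0.101, -0.0]
wrist_force: [0.2, -0.2, -0.7]
grip_width: 45.8
grasp_force: 20.0
```

Scoop 3 is at its original grasp height. I'll release, rise clear and do the final check.

Call:
carry_out:
  increments:
    - [[0, 0, 0, 0, 0, 0, 0.85], [0, 0, 0, 0, 0, 0, 0.85], [0, 0, 0, 0, 0, 0, 0.85], [0, 0, 0, 0, 0, 0, 0.85], [0, 0, -0.03, 0, 0, 0, 0.85], [0, 0, -0.09, 0, 0, 0, 0.85], [-0.02, -0.03, -0.15, 0, 0, 0, 0.85], [-0.04, -0.06, -0.21, 0, 0, 0, 0.85], [-0.05, -0.07, -0.27, 0, 0, 0, 0.85], [-0.05, -0.07, -0.27, 0, 0, 0, 0.85], [-0.05, -0.07, -0.27, 0, 0, 0, 0.85], [-0.05, -0.07, -0.27, 0, 0, 0, 0.85]]

```text
t: 58.9
tool_pos: [516.2, -280.4, 280.2]
orientation: [-0.002, 0.995, 0.101, -0.002]
wrist_force: [-0.3, -1.0, -1.7]
grip_width: 80.0
grasp_force: 0.0
```

```bash
python3 lift.py; python3 -c "
from h import *
w=scoops(); a=snapshot('scene'); b=snapshot('side')
r=lambda x,s:cv2.resize(x,s,interpolation=cv2.INTER_CUBIC)
top=np.hstack([r(a[140:240,320:420],(400,400)),r(b[250:350,210:310],(400,400))])
bot=np.hstack([r(w[60:320,110:500],(300,200)),r(a[260:400,180:400],(300,200)),r(b,(200,200))])
save('fin',np.vstack([top,bot]))"
```

```text
t 58.9 tcp [ 516.2 -280.4  280.2] q [-0.59  0.17  1.15 -0.    1.82  0.77] F [-0.3 -1.  -1.7] w 80.0 0.0
yaz -78.4072071549467 k~ 4.623502977116501 M [0.01 0.03 0.02] gp [ 516.3 -280.4  288.2]
shift px 0.0 -1.1 0.7134759426116943
3mm= [ 0.12812796 -1.04659949]
t 58.95 tcp [ 516.2 -280.4  279.9] q [-0.59  0.17  1.15 -0.    1.82  0.77] F [ 0.2  0.  -0.5] w 80.1 0.0
scoop 480.6 -217.0 [85. 48.] az 5.3 px [267. 224.]
scoop 552.7 -354.2 [82. 48.] az 13.6 px [390. 188.]
scoop 608.8 -119.8 [81. 53.] az 1.4 px [198.  96.]
balls []
```

View pics/fin.png

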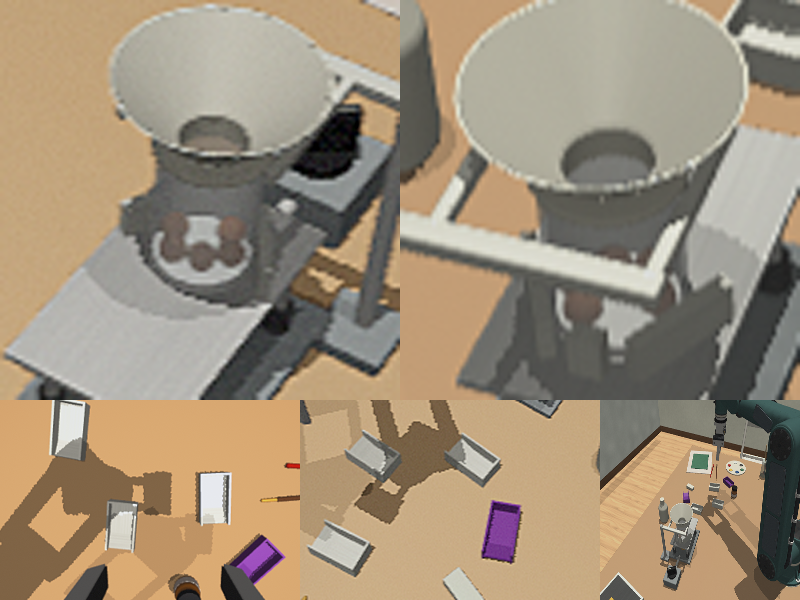

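All five balls lie in the jar, at (175,225), (172,248), (203,258), (232,228) and (232,248) in the crop. The funnel sits about 3 mm lifted on the rim. All three scoops stand level and empty; one shifted about 3 cm, probably knocked. I'll let things settle, then hand in.

Call:
carry_out:
  increments:
    - [[0, 0, 0, 0, 0, 0, 0.85], [0, 0, 0, 0, 0, 0, 0.85], [0, 0, 0, 0, 0, 0, 0.85], [0, 0, 0, 0, 0, 0, 0.85], [0, 0, 0, 0, 0, 0, 0.85], [0, 0, 0, 0, 0, 0, 0.85]]

```text
t: 59.9
tool_pos: [516.7, -280.5, 283.4]
orientation: [-0.0, 0.995, 0.101, -0.0]
wrist_force: [0.4, 0.4, 0.5]
grip_width: 79.9
grasp_force: 0.0
```

```bash
python3 -c "
from h import *
scoops(); snapshot('scene'); C=cam('scene')
print([(round(r['score'],2),np.round(ray(C,r['point'],88)[:2])) for r in place_of('jar','scene')[:2]],[(round(r['score'],2),np.round(ray(C,r['point'],88)[:2])) for r in place_of('platform','scene')[:2]])
print(sign_off())"
```

```text
t 59.9 tcp [ 516.7 -280.5  283.4] q [-0.59  0.17  1.15 -0.    1.83  0.77] F [0.4 0.4 0.5] w 79.9 0.0
scoop 481.0 -216.8 [84. 48.] az 5.7 px [267. 224.]
scoop 552.8 -354.1 [82. 48.] az 14.5 px [388. 189.]
scoop 608.9 -119.9 [81. 53.] az 1.6 px [198.  98.]
balls []
[(0.61, array([581., 154.]))] [(0.83, array([574., 154.]))]
the job is handed in; nothing more can be done
None
```

The job is handed in at about 60 s of 210 s, no verdict returned: by camera, the jar is home in the V, the funnel is lifted about 3 mm on its rim, all five balls I found are in the jar, and the three scoops stand level and released on the table.

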